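Check used bicycle parts under the pointer

TASK

Slide the work lamp along the shelf, without lifting it, into the yellow outline, square with it and with the rocker still at the end nearer to you, and switch it on at the red rocker. Put the loose bicycle parts in the bays of the blue carrier and move the carrier by its handle to bring the middle of each part in turn exactly under the fixed pointer with the lamp lit, pausing there for a second: first the headset cup, then the reflector, the brake pad and the seat post stub, passing over those that are not there. Then pull the carrier home to its front stop, move the checked parts into the orange tray, and switch the lamp off where it stands; leave everything else alone.

Things in the scene. Friction and masses are not known exactly. Their poses are not given: they have to be found in the camera images.
- lamp: Work lamp: black battery box 130 (x) x 60 (y) x 55 high, 0.7 kg, loose on the shelf. Origin: centre of its underside; x along its length. A yellow lamp head (34 x 36, top 100 mm above the shelf) stands on it from x = +26 to +60 mm; the red rocker is on top near the -x end. The box can be pinched across its 60 mm width at about x = -35 mm.
- rocker (a joint): Red rocker switch on the lamp's top, 40 (x) x 24 mm: 0 = off (its end towards the lamp's -x is down), 0.44 rad = on (its end towards the lamp's +x, next to the lamp head, is down). It stays where it is left; about 2 to 3 N at 14 mm from its middle turns it.
- rocker_mid (a point): Middle of the rocker's upper face, 67 mm above the lamp's underside, at x = -30 mm on the lamp; the raised end stands about 4 mm higher, the lowered one 4 mm lower. Axes as the lamp's.
- lamp_mark: Yellow rectangle painted on the shelf, 160 x 90 mm outside: the lamp's working place. Origin: its centre; its x is the long direction and also the direction in which the lamp's x should point.
- pointer_tip (a point): Tip of the fixed brass and red pointer that points down over the slides, 88 mm above the shelf. Its grey arm (14 mm wide, underside 150 mm above the shelf) runs from it in the fixture's +x (away from the robot) to a green post. Axes as the fixture's: the carrier slides along this x and y.
- slide_x (a joint): Position of the carrier along the fixture's x: 0 = home, against the front stop nearest the robot; up to 0.19 m, away from the robot. Stays where left; friction about 2 N.
- slide_y (a joint): Position of the carrier along the fixture's y (to the left): -0.055 to 0.055 m, 0 in the middle. Stays where left; friction about 2 N.
- carrier (a point): Centre of the floor of the blue carrier (170 x 170 mm), 38 mm above the shelf; its axes are the slides' x and y. Four square bays, 79 mm inside, between aluminium ribs 5 mm high; their middles lie at x = +-41.5, y = +-41.5 mm from here. With the carrier home the pointer stands 135 mm beyond here in x: room to load. The slides reach only points within 55 mm (x and y) of here.
- handle (a point): Top centre of the carrier's black square handle, 18 x 18 mm, 45 mm high, standing upright at the carrier's edge nearest the robot, sides parallel to the slides; the top is 83 mm above the shelf. Pinch it to move the carrier both ways.
- cup: Steel headset cup: a round part 36 mm across (30 at the foot), 20 high, dark inside; 60 g. Its origin is its centre, z up as it starts; it starts on the tiled shelf on the robot's left. It may be absent.
- reflector: White plastic reflector block 46 (x) x 24 (y) x 20 high, 30 g. Its origin is its centre, z up as it starts; it starts on the tiled shelf on the robot's left. It may be absent.
- pad: Black rubber brake pad 48 (x) x 15 (y) x 20 high, 30 g. Its origin is its centre, z up as it starts; it starts on the tiled shelf on the robot's left. It may be absent.
- stub: Short silver aluminium seat post stub, a tube 27 mm across, 22 high, standing on end, dark inside; 40 g. Its origin is its centre, z up as it starts; it starts on the tiled shelf on the robot's left. It may be absent.
- tray: Shallow orange tray for checked parts, fixed, 120 (x) x 210 (y) outside, 12 high, walls and floor 4 mm. Origin: centre of its underside.
- spanner: A combination spanner; a bystander, to be left alone.
- driver: A screwdriver; a bystander, to be left alone.
- oil: An oil bottle, 52 mm across, 130 high; a bystander, to be left alone.
- mug: A blue mug, 76 mm across, 85 high; a bystander, to be left alone.
- tin: A tin, 72 mm across, 60 high; a bystander, to be left alone.
- freewheel: A dark steel freewheel, 64 mm across, 20 high; a bystander, to be left alone.
- bell: A brass bell dome, 52 mm across, 28 high; a bystander, to be left alone.
Things that resemble listed ones, but are neither listed nor needed, are in the scene too. What is shaped like the lamp but green is not meant. There is more than one size of the tray; the one meant has the size given above.

How it is judged (in metres and radians):
On the way, in this order (a step that is already met when the one before it is completed fails the run):
1. the lamp stands in the yellow outline and its red rocker is on (horizontal distance between lamp and lamp_mark below 0.02 m and angle between the x axis of lamp and the x axis of lamp_mark, either way round below 0.2 rad and height (world z) of lamp below 0.01 m and x of rocker_mid in the frame of lamp_mark below 0 m and value of joint rocker above 0.33 rad), for 0.2 s.
2. the steel headset cup lies on the carrier, let go, its middle under the pointer (within 7 mm), at rest (horizontal distance between cup and pointer_tip below 0.007 m and x of cup in the frame of carrier between -0.085 and 0.085 m and y of cup in the frame of carrier between -0.085 and 0.085 m and z of cup in the frame of carrier between 0 and 0.03 m and contact force between the fingers and cup below 0.5 N and linear speed of cup below 0.01 m/s), for 0.5 s.
3. the white reflector lies on the carrier, let go, its middle under the pointer (within 7 mm), at rest (horizontal distance between reflector and pointer_tip below 0.007 m and x of reflector in the frame of carrier between -0.085 and 0.085 m and y of reflector in the frame of carrier between -0.085 and 0.085 m and z of reflector in the frame of carrier between 0 and 0.03 m and contact force between the fingers and reflector below 0.5 N and linear speed of reflector below 0.01 m/s), for 0.5 s.
4. the rubber brake pad lies on the carrier, let go, its middle under the pointer (within 7 mm), at rest (horizontal distance between pad and pointer_tip below 0.007 m and x of pad in the frame of carrier between -0.085 and 0.085 m and y of pad in the frame of carrier between -0.085 and 0.085 m and z of pad in the frame of carrier between 0 and 0.03 m and contact force between the fingers and pad below 0.5 N and linear speed of pad below 0.01 m/s), for 0.5 s.
5. the seat post stub lies on the carrier, let go, its middle under the pointer (within 7 mm), at rest (horizontal distance between stub and pointer_tip below 0.007 m and x of stub in the frame of carrier between -0.085 and 0.085 m and y of stub in the frame of carrier between -0.085 and 0.085 m and z of stub in the frame of carrier between 0 and 0.03 m and contact force between the fingers and stub below 0.5 N and linear speed of stub below 0.01 m/s), for 0.5 s.
6. after the last check the lamp is switched off (it must still be on at the last check) (value of joint rocker below 0.1 rad), for 0.2 s.
At the end, for the whole second after the job is handed in: Every part that is there lies still inside the orange tray; the carrier is home (within 15 mm of its front stop); the lamp stands within 20 mm of the middle of the yellow outline and within 0.2 rad of its direction (rocker at the near end), switched off (rocker below 0.1 rad) (horizontal distance between lamp and lamp_mark below 0.02 m and angle between the x axis of lamp and the x axis of lamp_mark, either way round below 0.2 rad and height (world z) of lamp below 0.01 m and x of rocker_mid in the frame of lamp_mark below 0 m and value of joint rocker below 0.1 rad and value of joint slide_x below 0.015 m and x of cup in the frame of tray between -0.06 and 0.06 m and y of cup in the frame of tray between -0.105 and 0.105 m and z of cup in the frame of tray between 0 and 0.03 m and linear speed of each of cup, reflector, pad, stub below 0.02 m/s and x of reflector in the frame of tray between -0.06 and 0.06 m and y of reflector in the frame of tray between -0.105 and 0.105 m and z of reflector in the frame of tray between 0 and 0.03 m and x of pad in the frame of tray between -0.06 and 0.06 m and y of pad in the frame of tray between -0.105 and 0.105 m and z of pad in the frame of tray between 0 and 0.03 m and x of stub in the frame of tray between -0.06 and 0.06 m and y of stub in the frame of tray between -0.105 and 0.105 m and z of stub in the frame of tray between 0 and 0.03 m); the robot touches nothing.
It fails at once if the lamp was lifted or tipped (height (world z) of lamp above 0.015 m or angle between lamp's own z axis and vertical above 0.2 rad).
It fails at once if a bystander was moved (over 40 mm) (distance of any of spanner, driver, oil, mug, tin, freewheel, bell from where it was at the start of the episode above 0.04 m).
Of cup, reflector, pad, stub only 2 to 3 are there at a start; the rules pass over those that are not, and their reading is None.
At some moment in a run one of cup, reflector, pad, stub may be knocked a few centimetres aside while the robot is not near it.
Once in a run the grip may slacken for a moment while it holds something.
It also fails if it takes over 210 s, if anything falls off the work surface, if the arm or the gripper's body presses on something with over 40 N, if the wrist force passes 120 N, or if a joint passes its speed limit or range.

ROBOT

A 7-joint arm with a two-finger parallel gripper is mounted at the origin on the work surface. World frame = base frame: x ahead of the robot, y to its left, z up, the work surface at z = 0. Lengths are in mm, angles in rad, forces in N, time in s.
With the tool pointing down it reaches from about 425 to 1025 mm from the base axis. Payload 9.4 kg.
Tool frame: the origin (TCP) lies midway between the tips of the shut fingers; the grasp point (between the pads) lies 19 mm behind it; z points along the fingers, y is the line along which they close (so a half turn about z gives the same grasp; the last joint's range is limited). The gripper opens to 85 mm and grips with 20 to 120 N. Pads are 22 mm wide; open, the fingers measure 114 mm over their backs; the gripper's body (76 mm by 85 mm) begins 54 mm behind the grasp point. The pads swing forward as they close: fully open they stand 13 mm farther back than shut.
Start: joints at [1.066, 0.599, -0.003, 1.599, 0.002, 0.943, -0.08], TCP at [300.772, -659.667, 231.275] pointing down, gripper open.
Joint ranges: [-2.57, 2.57], [-0.35, 1.97], [-1.29, 1.29], [0.11, 2.56], [-1.05, 4.19], [0.11, 1.86], [-2.63, 2.63]. Speed limits (rad/s): [2.22, 2.22, 3.01, 3.01, 3.14, 3.14, 3.14].

INTERFACE

Orientations are given as a unit quaternion [w, x, y, z].
In Python, from rig import status, viewer, ctrl gives the robot as it stands.
- The arm moves only by the tool carry_out, never from a script. Its arguments are lists of equal length, an entry for each row: "dp": the shift along the world's x, y, z scaled (see below), a list of three; "spin": the turn about the world's z scaled (see below). A call has 1 to 20 rows; each row is the pose to reach, as a shift and turn from the pose commanded when the call began; what a row does not reach only later rows make up. The controller multiplies each number of a shift by 150 mm and each number of a turn by pi/4 rad. A row lasts 1/8 s, in which the tool goes at most 62.5 mm and 10.7 degrees, less where a joint would pass 70% of its speed; a pose out of reach is approached as far as the arm can. A call with a number of a shift or a turn outside -1 to 1 is refused whole. A call with a gripper value outside its range is refused whole. "fingers" is the opening, from 0 (shut) to 1 (fully open), set as the call begins (left out, the last holds). The fingers move at their own pace and stop on an object; the grip force is fixed at half the most. Time passes only in rows, so rows that repeat a pose let the fingers close. It gives the time, the measured TCP pose, the force, the opening and the grip force at its end, in the units of the state.
- status.sense(): the state, without advancing time (a new reading comes with each control period).
- viewer.grab_frame(name): name is "side" or "top" or "wrist"; returns a dict with "image" (420x560x3 uint8, blue, green, red), "fx", "fy", "cx", "cy" (pixels), "D" ([k1, k2, p1, p2, k3] as OpenCV has them; the pictures are not rectified), "R" (3x3) and "t" (3): a world point X has camera coordinates R X + t. Camera axes: x right, y down, z forward; pixel columns grow to the right and rows downward; lengths in mm; the calibration is good to about 2 mm. A picture is of the moment at which its call begins. There is no depth.
- ctrl.close_job(): hands the job in; it is judged then, once.
The state is a dict: "clock": time; "joints": joint angles; "qvel": joint speeds; "effort": joint torques, N m; "position": TCP position; "tool_rot": TCP orientation; "contact_force": force on the tool from outside, world axes, zero at the start; "moment": the same for the moment, N m; "finger_gap": finger opening in mm; "grasp_force": force on a finger pad.
Only numpy, scipy, OpenCV 4.12 (cv2) and the standard library are available. Lean on these libraries where they do the work, as an engineer would, in place of code of your own. Each camera call takes 0.05 s, during which the arm holds its last target. There are 200 camera calls.

## Working session

There is one attempt and no reset: what is moved stays moved. The work goes in short steps, Python scripts to look and compute and a tool call to move; the robot and the scene stay as the last step left them, time stands still between calls to the robot, and variables do not carry over. Pictures are saved under pics/ and viewed, at most 14 in all, crops included, and the job is handed in when it is done.

Besides the shell and the picture viewer there is one more tool, called after "Call:" as name(argument=value, ...), one argument or row to a line, values as JSON. carry_out: Moves the arm, as the interface text tells. Shifts and turns lie within -1 to 1; 1 stands for 150 mm of shift or pi/4 rad of turn. Its arguments: {"type":"object","properties":{"dp":{"type":"array","items":{"type":"array","items":{"type":"number"}}},"spin":{"type":"array","items":{"type":"number"}},"fingers":{"type":"number"}},"required":["dp","spin"]}

```bash
mkdir -p pics; ls
cat > h.py <<'E'
import numpy as np, cv2
from rig import status, viewer, ctrl
def grab(name, save=None):
    f=viewer.grab_frame(name)
    f['K']=np.array([[f['fx'],0,f['cx']],[0,f['fy'],f['cy']],[0,0,1.]])
    f['image']=np.asarray(f['image']); f['R']=np.array(f['R']); f['t']=np.array(f['t'],float); f['D']=np.array(f['D'],float)
    if save: cv2.imwrite(f'pics/{save}.png',f['image']); np.save(f'pics/{save}.npy',f,allow_pickle=True)
    return f
def load(n): return np.load(f'pics/{n}.npy',allow_pickle=True).item()
def px2w(f,uv,z):
    uv=np.asarray(uv,float).reshape(-1,1,2)
    n=cv2.undistortPoints(uv,f['K'],f['D']).reshape(-1,2)
    d=np.c_[n,np.ones(len(n))]@f['R']; c=-f['R'].T@f['t']
    z=np.broadcast_to(z,len(n))
    return c+d*((z-c[2])/d[:,2])[:,None]
def w2px(f,X):
    r,_=cv2.Rodrigues(f['R']); return cv2.projectPoints(np.asarray(X,float).reshape(-1,1,3),r,f['t'],f['K'],f['D'])[0].reshape(-1,2)
E
python3 - <<'E'
from h import *
s=status.sense(); print(s)
a=grab('top','top0'); b=grab('side','side0'); c=grab('wrist','wr0')
for f in (a,b,c): print(-f['R'].T@f['t'], f['R'].round(2).tolist(), f['fx'], f['D'])
E
```

```text
pics
{'clock': 0.0, 'joints': array([ 1.06633208,  0.60017951, -0.00253387,  1.6001365 ,  0.00173763,
        0.94288701, -0.0797622 ]), 'qvel': array([-5.34006592e-04, -3.15663089e-04, -4.29553997e-04,  1.05263477e-03,
        2.60405263e-04, -7.62046148e-05, -1.94624762e-03]), 'effort': array([ 2.46510053e-04, -7.76443505e+01,  1.56452246e+00, -2.58001363e+01,
        1.22712992e-02,  9.01191845e-03, -1.74702723e-05]), 'position': array([ 300.55411132, -659.24400229,  230.3754167 ]), 'tool_rot': array([-7.73480537e-04,  9.77208456e-01,  2.12280445e-01, -2.20040859e-04]), 'contact_force': array([ 0.02246745,  0.58748471, -0.6839096 ]), 'moment': array([0.0201358 , 0.01307247, 0.02545825]), 'grasp_force': 0.0, 'finger_gap': 85.04737358443936}
[ 225.07160058    5.26904386 1694.71089043] [[0.03, -1.0, 0.0], [-0.98, -0.02, -0.18], [0.18, 0.0, -0.98]] 512.4526570363388 [-0.17242847  0.          0.          0.          0.        ]
[-262.17025329  835.3664033   736.11166165] [[-0.73, -0.69, -0.01], [-0.33, 0.36, -0.87], [0.6, -0.63, -0.49]] 410.0376468455085 [-0.0769817  0.         0.         0.         0.       ]
[ 378.47163111 -624.85244069  373.79564136] [[0.41, -0.91, -0.0], [-0.86, -0.39, 0.33], [-0.3, -0.13, -0.95]] 372.9709055491284 [0.02230727 0.         0.         0.         0.        ]
```

View pics/top0.png

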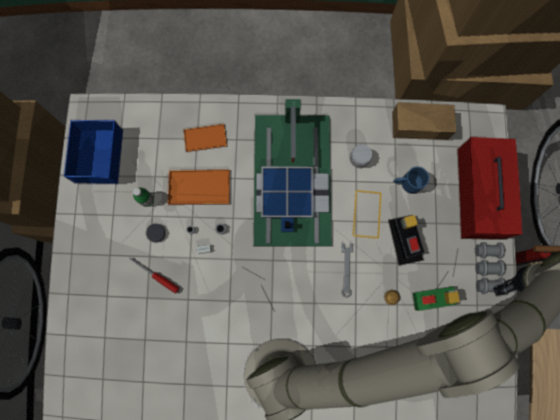

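View pics/side0.png

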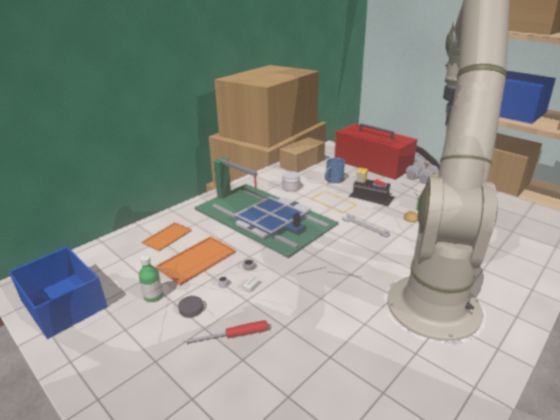

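The top view shows the lamp at about (408,238), with its green double at (436,298). The outline is at (367,214) and the carrier at (288,192). There are two orange trays, a large one at (200,187) and a small one at (206,137). The parts are near (191,230), (221,228) and (204,247). I'll measure these and view one enlarged crop.

Run:
```python
from h import *
f=load('top0'); im=f['image']
hsv=cv2.cvtColor(im,cv2.COLOR_BGR2HSV)
def comp(lo,hi,z,mn=12,name=''):
    m=cv2.inRange(hsv,lo,hi); n,l,st,ce=cv2.connectedComponentsWithStats(m)
    for i in range(1,n):
        if st[i,4]>=mn:
            c=cv2.findContours((l==i).astype(np.uint8),cv2.RETR_EXTERNAL,cv2.CHAIN_APPROX_NONE)[0][0]
            w=px2w(f,c.reshape(-1,2),z)[:,:2].astype(np.float32)
            r=cv2.minAreaRect(w); print(name,ce[i].round(1),st[i,4],'rect',np.round(r[0],1),np.round(r[1],1),round(r[2],1))
comp((5,150,100),(16,255,255),12,100,'orange')
comp((18,90,100),(32,255,255),0,20,'yellow')
comp((0,150,120),(4,255,255),67,20,'red')
comp((105,120,60),(125,255,255),38,150,'blue')
print(px2w(f,[[191,230],[221,228],[204,247],[288,222],[293,102]],[22,20,20,83,150]).round())
a=cv2.resize(im[210:260,165:245],(560,350),interpolation=cv2.INTER_CUBIC)
g=load('side0')['image']; b=cv2.resize(g[250:320,130:270],(700,350)[:2] if 0 else (560,280),interpolation=cv2.INTER_CUBIC)
w=load('wr0')['image']
cv2.imwrite('pics/crop1.png',np.vstack([a,b][:1]+[b])[:600])
```

```text
orange [204.9 137.4] 853 rect [790.4 283. ] [ 77.9 139.2] 9.1
orange [199.5 186.8] 1950 rect [615.8 293.6] [114.7 203. ] 1.4
yellow [445.4   9.4] 23 rect [1339.7 -597.6] [44.  19.8] 15.8
yellow [428.3 107.8] 33 rect [ 928.3 -504. ] [23.  56.2] 2.8
yellow [408.  108.8] 27 rect [ 921. -431.] [22.9 27.1] 2.5
yellow [440.7 113.8] 20 rect [ 908.3 -544.9] [25.7 25.8] 21.0
yellow [367.2 213.2] 234 rect [ 538.7 -276.6] [ 90.1 159.5] 86.1
yellow [410.2 220.5] 122 rect [ 518.6 -425.8] [37.2 39.5] 15.3
yellow [453.3 297. ] 121 rect [ 262.3 -570.4] [37.8 37.3] 9.4
yellow [390.7 297.9] 96 rect [ 256.9 -356.8] [32.4 37.6] 27.1
red [413.6 244. ] 67 rect [ 430.1 -418.5] [34.4 20.2] 13.4
red [163.3 282.5] 59 rect [286.3 382.3] [84.   7.1] 59.3
red [428.2 299.3] 73 rect [ 253.1 -464.3] [19.9 36.9] 9.5
blue [ 98.1 150.6] 1267 rect [736.1 683. ] [211.2 163.9] 0.0
blue [274.5 179. ] 461 rect [641.2  37.7] [68.6 70.2] 1.4
blue [299.2 179. ] 450 rect [643.3 -45.7] [68.7 70.2] 1.5
blue [412.1 182.2] 166 rect [ 648.4 -413.5] [58.6 93.7] 7.4
blue [274.5 203.5] 482 rect [558.   35.3] [70.6 69.5] 1.4
blue [299.5 203.5] 483 rect [560.1 -47.3] [70.9 69.5] 1.3
[[465. 310.  22.]
 [474. 210.  20.]
 [410. 264.  20.]
 [490. -10.  83.]
 [870. -17. 150.]]
```

View pics/crop1.png

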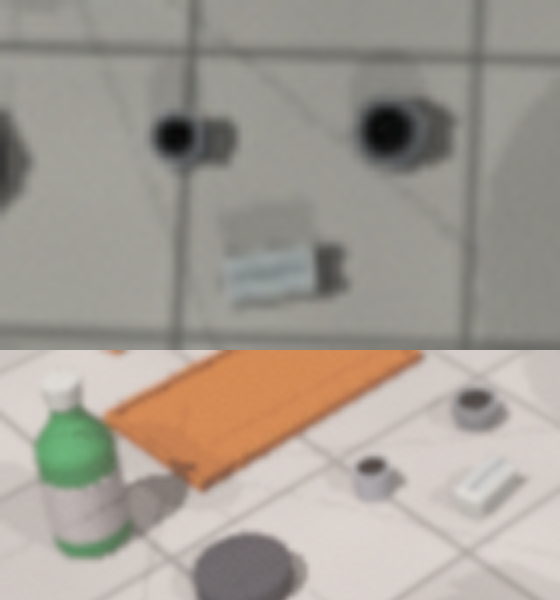

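View pics/wr0.png

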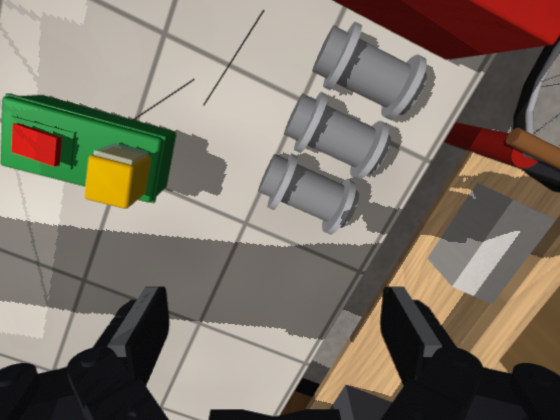

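Parts: (221,228) is the larger round one, so it is the cup. (191,230) is the narrower tube, so it is the stub. (204,247) is the white reflector. The pad is absent, since at most 3 parts are there.

Trays: (200,187) measures 115×203 mm, which fits 120×210. (206,137) measures 78×139 mm and is the wrong one.

Lamp: the black one at (408,238) is the one meant; the green one at (436,298) is not. I'll move over the lamp and measure it with the wrist camera.

Call:
carry_out(
  dp=[
    [0.37,0.5,0],
    [0.733,1,0],
    [0.733,1,0],
    [0.733,1,0],
    [0.733,1,0],
  ],
  spin=[-0.12,-0.255,-0.255,-0.255,-0.255],
  fingers=1,
)

```text
clock: 0.78
position: [410.6, -509.8, 231.3]
tool_rot: [0.0, 0.994, 0.114, -0.0]
contact_force: [-0.4, -0.1, -0.3]
finger_gap: 85.5
grasp_force: 0.0
```

Call:
carry_out(
  dp=[
    [0.37,0.5,0],
    [0.733,1,0],
    [0.733,1,0],
    [0.733,1,0],
    [0.733,1,0],
  ],
  spin=[0,0,0,0,0],
)

```text
clock: 1.4
position: [519.7, -361.5, 231.2]
tool_rot: [0.0, 0.994, 0.113, -0.0]
contact_force: [-0.9, -0.4, 0.3]
finger_gap: 85.5
grasp_force: 0.0
```

```bash
cat >> h.py <<'E'
def yaw():
    q=status.sense()['tool_rot']; return np.degrees(2*np.arctan2(q[2],q[1]))
def comps(f,lo,hi,z,mn=40,name=''):
    hsv=cv2.cvtColor(f['image'],cv2.COLOR_BGR2HSV)
    m=cv2.inRange(hsv,lo,hi); n,l,st,ce=cv2.connectedComponentsWithStats(m)
    for i in range(1,n):
        if st[i,4]>=mn:
            c=cv2.findContours((l==i).astype(np.uint8),cv2.RETR_EXTERNAL,cv2.CHAIN_APPROX_NONE)[0][0]
            w=px2w(f,c.reshape(-1,2),z)[:,:2].astype(np.float32)
            r=cv2.minAreaRect(w); print(name,ce[i].round(1),st[i,4],'rect',np.round(r[0],1),np.round(r[1],1),round(r[2],1))
E
python3 - <<'E'
from h import *
s=status.sense(); print(s['clock'],s['position'],yaw(),s['joints'].round(2))
f=grab('wrist','wr1')
comps(f,(18,90,90),(32,255,255),0,100,'yel0')
comps(f,(18,90,90),(32,255,255),100,100,'yel100')
comps(f,(0,150,90),(4,255,255),67,100,'red')
comps(f,(0,0,0),(180,255,50),55,1500,'black')
E
```

```text
1.4 [ 519.68210623 -361.46856089  231.15270757] 12.93279527429817 [ 0.49  0.49  0.04  1.82 -0.03  0.83 -0.8 ]
yel0 [195.3 122.5] 3284 rect [ 539.3 -277.1] [ 91.4 161.5] 86.1
yel0 [319.1 229.8] 1811 rect [ 474.2 -421.5] [60.4 49.4] 16.3
yel0 [220.7 377.8] 929 rect [ 249.  -354.9] [56.5 38.2] 28.7
yel100 [195.3 122.5] 3284 rect [ 556.3 -294.6] [ 67.  118.3] 86.1
yel100 [319.1 229.8] 1811 rect [ 508.6 -400.4] [44.2 36.2] 16.3
yel100 [220.7 377.8] 929 rect [ 343.5 -351.7] [41.4 28. ] 28.7
red [313.7 289.2] 892 rect [ 433.2 -419.8] [37.4 24.1] 14.2
black [54.9 63.6] 2786 rect [ 537.1 -169.7] [175.   22.1] 1.4
black [460.9 339.5] 26571 rect [ 427.3 -503. ] [292.1 384. ] 14.0
black [298.9 233.8] 7289 rect [ 469.8 -401.3] [149.1  78.2] 13.6
black [ 94.4 375.2] 12026 rect [ 296.1 -204.8] [166.2 191.9] 12.0
```

View pics/wr1.png

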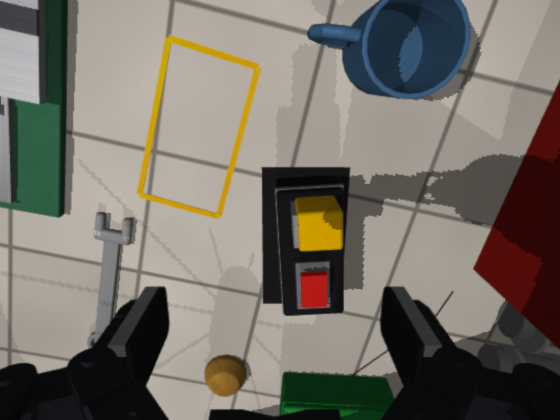

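The yellow outline is at (195,122), giving (539,-277) and yaw -3.9°, which agrees with the top view. The lamp's rocker is at (314,289), giving (433,-420) and yaw 14°. The red patch is 37×24 mm, as it should be. I'll pinch the lamp at (428,-421).

Call:
carry_out(
  dp=[
    [-0.3,-0.2,-0.2],
    [-0.609,-0.397,-0.6],
    [-0.609,-0.397,-1],
    [-0.609,-0.397,-1],
    [-0.609,-0.397,-1],
    [-0.609,-0.397,-1],
  ],
  spin=[0.024,0.024,0.024,0.024,0.024,0.024],
)

```text
clock: 2.2
position: [430.8, -419.9, 83.2]
tool_rot: [0.001, 0.992, 0.123, 0.001]
contact_force: [0.7, -0.3, 0.8]
finger_gap: 85.4
grasp_force: 0.0
```

Run:
```python
from h import *
s=status.sense(); print(s['clock'],s['position'],yaw())
f=grab('wrist','wr2')
comps(f,(0,150,90),(4,255,255),67,100,'red')
```

```text
2.2 [ 430.81393327 -419.88582867   83.24205395] 14.142224410806406
red [274.1 265.6] 3636 rect [ 433.3 -419.3] [38.4 24.4] 15.3
```

View pics/wr2.png

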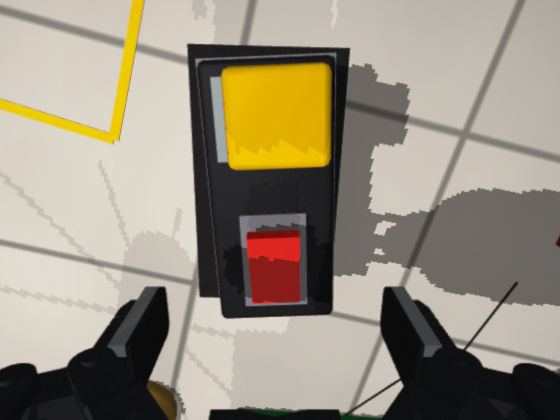

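The fingers straddle the lamp centrally, with the rocker at (274,266). I'll descend and close.

Call:
carry_out(
  dp=[
    [0,0,-0.2],
    [0,0,-0.44],
    [0,0,-0.44],
    [0,0,-0.44],
  ],
  spin=[0,0,0,0],
)

```text
clock: 2.75
position: [430.2, -419.6, 17.0]
tool_rot: [0.001, 0.992, 0.123, 0.001]
contact_force: [1.6, 0.7, -0.4]
finger_gap: 85.4
grasp_force: 0.0
```

Call:
carry_out(
  dp=[
    [0,0,0],
    [0,0,0],
    [0,0,0],
    [0,0,0],
    [0,0,0],
    [0,0,0],
  ],
  spin=[0,0,0,0,0,0],
  fingers=0.3,
)

```text
clock: 3.5
position: [430.1, -419.8, 17.1]
tool_rot: [0.001, 0.992, 0.123, 0.001]
contact_force: [-1.5, 1.1, 9.9]
finger_gap: 59.7
grasp_force: 62.7
```

Call:
carry_out(
  dp=[
    [0.03,0.06,0],
    [0.1,0.18,0],
    [0.16,0.3,0],
    [0.22,0.42,0],
    [0.28,0.54,0],
    [0.34,0.66,0],
    [0.4,0.78,0],
    [0.46,0.88,0],
    [0.508,0.967,0],
    [0.508,0.967,0],
    [0.508,0.967,0],
  ],
  spin=[-0.02,-0.06,-0.1,-0.15,-0.2,-0.25,-0.3,-0.35,-0.4,-0.4,-0.4],
)

```text
clock: 4.88
position: [506.8, -274.3, 17.1]
tool_rot: [0.0, 0.999, -0.034, 0.001]
contact_force: [0.7, 2.5, 11.7]
finger_gap: 59.2
grasp_force: 62.2
```

Call:
carry_out(
  dp=[
    [0,0,0],
    [0,0,0],
    [0,0,0],
    [0,0,0],
    [0,0,0.25],
    [0,0,0.5],
    [0,0,0.9],
    [0,0,0.9],
    [0,0,0.9],
  ],
  spin=[0,0,0,0,0,0,0,0,0],
  fingers=1,
)

```text
clock: 6.0
position: [505.4, -273.9, 150.2]
tool_rot: [-0.0, 0.999, -0.034, 0.0]
contact_force: [-0.8, 0.7, -0.1]
finger_gap: 85.1
grasp_force: 0.0
```

Run:
```python
from h import *
s=status.sense(); print(s['clock'],s['position'],yaw())
f=grab('wrist','wr3')
comps(f,(0,150,90),(4,255,255),67,100,'red')
comps(f,(18,90,90),(32,255,255),0,100,'yel0')
comps(f,(18,90,90),(32,255,255),100,100,'yel100')
f=grab('top')
comps(f,(0,150,120),(4,255,255),67,20,'red')
```

```text
6.0 [ 505.3548397  -273.86848001  150.21348254] -3.8671832576633163
red [274.8 215.9] 2088 rect [ 509.7 -274.1] [24.1 38.4] 87.0
yel0 [278.5 121.3] 4168 rect [ 539.5 -277.4] [ 91.1 160.9] 86.1
yel0 [277.7 101.3] 5035 rect [ 576.8 -281. ] [53.6 51.2] 88.2
yel0 [368.6 412.8] 404 rect [ 269.8 -353.2] [34.5 16.8] 86.6
yel100 [278.5 121.3] 4168 rect [ 556.9 -278.2] [ 60.  106.1] 86.1
yel100 [277.7 101.3] 5035 rect [ 581.5 -280.6] [35.4 33.7] 88.2
yel100 [368.6 412.8] 404 rect [ 379.1 -328.2] [22.7 11.1] 86.6
red [508.8 222.5] 371 rect [ 521.9 -731.1] [ 92.  117.7] 1.1
red [163.7 282.8] 94 rect [286.  381.9] [88.6 11.1] 58.3
```

View pics/wr3.png

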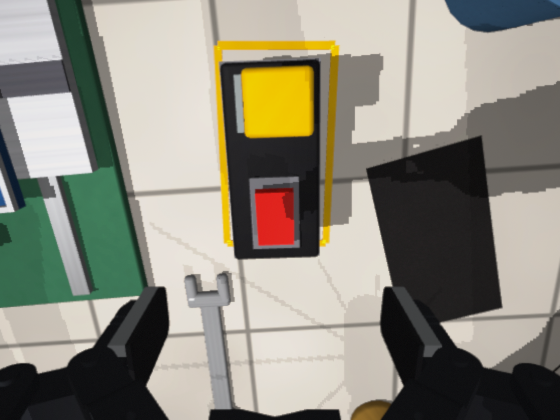

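The lamp sits in the outline: its rocker at (275,216) gives a lamp centre of (539.6,-276), within 1 mm. I'll shut the fingers and press the +x end of the rocker.

Call:
carry_out(
  dp=[
    [0.08,-0.005,0],
    [0.16,-0.01,0],
    [0.16,-0.01,-0.1],
    [0.16,-0.01,-0.3],
    [0.16,-0.01,-0.49],
    [0.16,-0.01,-0.49],
    [0.16,-0.01,-0.49],
  ],
  spin=[0,0,0,0,0,0,0],
  fingers=0,
)

```text
clock: 6.98
position: [529.5, -275.9, 76.9]
tool_rot: [0.0, 0.999, -0.034, -0.0]
contact_force: [0.4, -0.3, -0.6]
finger_gap: 0.3
grasp_force: 0.0
```

Call:
carry_out(
  dp=[
    [0,0,-0.03],
    [0,0,-0.05],
    [0,0,-0.07],
    [0,0,-0.08],
    [0,0,-0.08],
    [0,0,-0.08],
  ],
  spin=[0,0,0,0,0,0],
)

```text
clock: 7.72
position: [529.6, -275.7, 64.9]
tool_rot: [0.0, 0.999, -0.034, 0.0]
contact_force: [1.3, -0.6, 1.7]
finger_gap: -0.2
grasp_force: 1.1
```

Call:
carry_out(
  dp=[
    [0,0,-0.01],
    [0,0,-0.015],
    [0,0,-0.015],
    [0,0,-0.015],
  ],
  spin=[0,0,0,0],
)

```text
clock: 8.22
position: [529.7, -275.8, 63.4]
tool_rot: [0.0, 0.999, -0.034, 0.0]
contact_force: [0.2, 1.3, 13.5]
finger_gap: 0.1
grasp_force: 6.3
```

Call:
carry_out(
  dp=[
    [0,0,0.2],
    [-0.2,0,0.6],
    [-0.35,0,0.6],
    [-0.35,0,0.6],
  ],
  spin=[0,0,0,0],
  fingers=0,
)

```text
clock: 8.72
position: [474.9, -275.7, 153.1]
tool_rot: [-0.0, 0.999, -0.035, -0.001]
contact_force: [0.7, -0.1, 0.4]
finger_gap: -0.2
grasp_force: 0.0
```

Run:
```python
from h import *
s=status.sense(); print(s['clock'],s['position'],yaw())
f=grab('wrist','wr4')
comps(f,(0,150,90),(4,255,255),67,100,'red')
u=w2px(f,[529,-276,67])[0].astype(int);print(u)
x0,y0=max(u[0]-80,0),max(u[1]-80,0)
cv2.imwrite('pics/crop4.png',cv2.resize(f['image'][y0:y0+160,x0:x0+160],(480,480)))
```

```text
8.725 [ 474.86359501 -275.69262567  153.0790941 ] -3.9815048111239184
red [268.6 169.8] 2461 rect [ 509.  -274.5] [24.  41.1] 87.4
[268 138]
```

View pics/crop4.png

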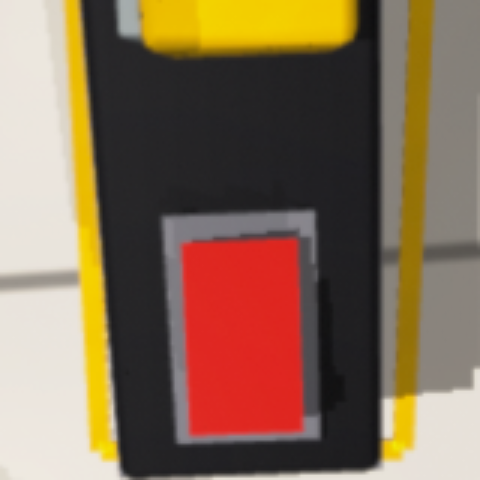

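The rocker is on: the press met its stop at 13.5 N, and the near end is now raised in the picture. I'll look at the carrier and pointer next.

Call:
carry_out(
  dp=[
    [0.1,0.2,0.4],
    [0.2,0.5,0.8],
    [0.42,0.89,0.98],
    [0.42,0.89,0.98],
  ],
  spin=[0,0.089,0.089,0.089],
  fingers=1,
)

```text
clock: 9.28
position: [542.6, -138.6, 300.6]
tool_rot: [-0.0, 1.0, 0.003, 0.001]
contact_force: [0.1, 0.1, -0.9]
finger_gap: 72.3
grasp_force: 0.0
```

Call:
carry_out(
  dp=[
    [0.2,0.45,0],
    [0.42,0.89,0],
    [0.42,0.89,0],
    [0.42,0.89,0],
    [0.42,0.89,0],
  ],
  spin=[0,0,0,0,0],
)

```text
clock: 9.9
position: [602.6, -10.3, 299.0]
tool_rot: [0.001, 1.0, 0.0, -0.001]
contact_force: [0.1, 0.3, -0.8]
finger_gap: 85.5
grasp_force: 0.0
```

Run:
```python
from h import *
s=status.sense(); print(s['clock'],s['position'],yaw())
f=grab('wrist','wr5')
comps(f,(105,120,60),(125,255,255),38,500,'blue')
comps(f,(0,130,90),(5,255,255),100,15,'red')
comps(f,(170,130,90),(180,255,255),100,15,'red')
g=grab('side','side5')
comps(g,(0,130,90),(5,255,255),100,5,'sred')
```

```text
9.9 [602.55518623 -10.32571741 298.98242969] 0.022609807839976053
blue [307.5 126.7] 5453 rect [643.  -45.8] [77.8 77.9] 1.8
blue [228.6 128.5] 5472 rect [640.9  37.9] [78.2 77.7] 1.4
blue [233.4 203.7] 4388 rect [557.4  36. ] [77.1 77.6] 1.8
blue [307.  202.1] 4428 rect [559.2 -47.7] [77.3 77.5] 1.5
blue [271.8 254.7] 800 rect [490.8  -7.4] [43.8 39. ] 0.7
red [513.7 254.6] 938 rect [ 524.8 -250.1] [43.4 25.4] 6.0
sred [374.6 149.7] 2930 rect [ 604.2 -630.7] [432. 475.] 89.3
sred [339.9 188.6] 27 rect [ 463.7 -212.2] [34.2 19.8] 21.1
sred [246.5 328.5] 321 rect [220.9 442.6] [84.4 23.5] 58.6
```

View pics/wr5.png

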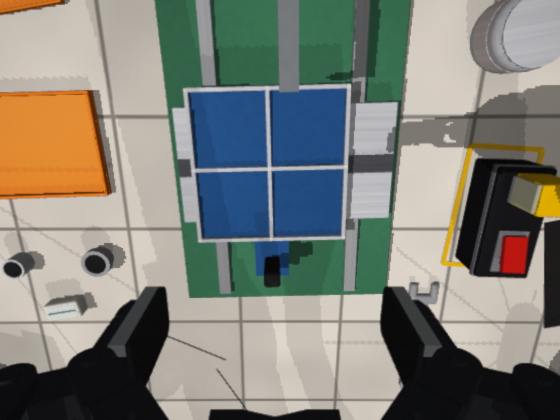

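Bays, handle and parts are clear: the carrier centre is about (600.1,-4.9), yaw 1.4°. Next I'll find the pointer tip, predicted near (735,-2,88), by colour in both views.

Run:
```python
from h import *
f=load('wr5'); g=load('side5')
P=[[735,-1.6,88],[735,-1.6,110],[735,-1.6,150]]
print('wrist',w2px(f,P).round(1).tolist(),'side',w2px(g,P).round(1).tolist())
for n,F in(('side',g),):
    u=w2px(F,P[1])[0].astype(int); c=cv2.cvtColor(F['image'],cv2.COLOR_BGR2HSV)[u[1]-30:u[1]+30,u[0]-25:u[0]+25]
    m=((c[...,0]<22)|(c[...,0]>170))&(c[...,1]>90); ys,xs=np.nonzero(m)
    for y in np.unique(ys): print(y+u[1]-30, (xs[ys==y]+u[0]-25).tolist(), c[y,xs[ys==y][0]].tolist())
# arm end in wrist: grey columns near end
for z in (150,164,170): print(z,px2w(f,[[280,60],[299,60],[280,92],[299,92]],z).round(1).tolist())
# tip as seen in wrist: crop
u=w2px(f,P[0])[0].astype(int)
a=cv2.resize(f['image'][60:140,240:340],(500,400),interpolation=cv2.INTER_CUBIC)
u=w2px(g,P[1])[0].astype(int); b=cv2.resize(g['image'][u[1]-40:u[1]+40,u[0]-25:u[0]+25],(250,400),interpolation=cv2.INTER_CUBIC)
cv2.imwrite('pics/crop5.png',np.hstack([a,b])); print('side crop origin',u-[25,40])
```

```text
wrist [[263.8, 24.4], [263.1, 20.3], [261.5, 11.2]] side [[241.7, 188.3], [241.3, 182.7], [240.6, 172.3]]
152 [216, 217, 218, 219, 220, 221, 222, 223, 224, 225, 226, 227, 228, 229, 230, 231, 232, 233, 234, 235, 236, 237, 238, 239, 240, 241, 242, 243, 244, 245, 246, 247, 248, 249, 250, 251, 252, 253, 254, 255, 256, 257, 258, 259, 260, 261, 262, 263, 264, 265] [16, 98, 156]
153 [216, 217, 218, 219, 220, 221, 222, 223, 224, 225, 226, 227, 228, 229, 230, 231, 232, 233, 234, 235, 236, 237, 238, 239, 240, 241, 242, 243, 244, 245, 246, 247, 248, 249, 250, 251, 252, 253, 254, 255, 256, 257, 258, 259, 260, 261, 262, 263, 264, 265] [17, 99, 155]
154 [216, 217, 218, 219, 220, 221, 222, 223, 224, 225, 226, 227, 228, 229, 230, 231, 232, 233, 234, 235, 236, 237, 238, 239, 240, 241, 242, 243, 244, 245, 246, 247, 248, 249, 250, 251, 252, 253, 254, 255, 256, 257, 258, 259, 260, 261, 262, 263, 264, 265] [16, 99, 154]
155 [216, 217, 218, 219, 220, 221, 222, 223, 224, 225, 226, 227, 228, 229, 230, 231, 232, 233, 234, 235, 236, 237, 238, 239, 240, 241, 242, 243, 244, 245, 246, 247, 248, 249, 250, 251, 25
[... 2502 characters left out ...]
 148]
175 [231, 232, 233, 234, 235, 236, 237, 238, 239, 240] [16, 94, 149]
176 [231, 232, 233, 234, 235, 236, 237, 238, 239] [16, 94, 149]
177 [231, 232, 233, 234, 235, 236] [16, 92, 147]
178 [232, 233, 255] [16, 91, 152]
180 [255] [2, 92, 178]
181 [255] [2, 94, 176]
182 [255] [2, 97, 176]
183 [255] [2, 97, 178]
184 [255] [2, 92, 180]
186 [255] [3, 96, 178]
187 [255] [6, 96, 164]
150 [[703.8, -14.6, 150.0], [703.8, -28.4, 150.0], [681.9, -14.7, 150.0], [681.9, -28.9, 150.0]]
164 [[703.1, -14.4, 164.0], [703.1, -27.5, 164.0], [682.2, -14.5, 164.0], [682.2, -28.0, 164.0]]
170 [[702.7, -14.3, 170.0], [702.7, -27.2, 170.0], [682.3, -14.5, 170.0], [682.3, -27.6, 170.0]]
side crop origin [216 142]
```

View pics/crop5.png

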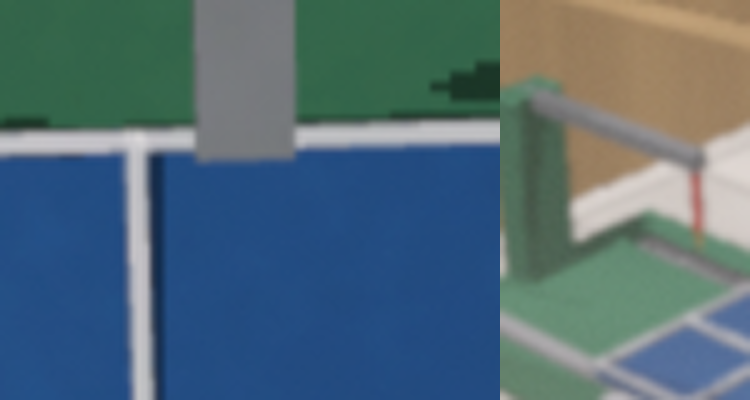

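The arm's end is nearer than I predicted, at x≈682, y≈-21. The carrier is therefore not at home now. I'll work out the tip from the side-view pixel (256,190) and take a closer look with the wrist camera.

Call:
carry_out(
  dp=[
    [-0.1,0,-0.1],
    [-0.25,-0.06,-0.25],
    [-0.25,-0.06,-0.25],
    [-0.25,-0.06,-0.25],
  ],
  spin=[0,0,0,0],
)

```text
clock: 10.5
position: [566.3, -18.3, 262.8]
tool_rot: [-0.0, 1.0, 0.0, 0.001]
contact_force: [-0.2, 0.3, 0.3]
finger_gap: 85.0
grasp_force: 0.0
```

Run:
```python
from h import *
s=status.sense(); print(s['clock'],s['position'],yaw())
g=load('side5'); print('side tip',px2w(g,[[255.5,189],[255.5,191],[255.5,178]],[88,88,130]).round(1).tolist())
f=grab('wrist','wr6')
hs=cv2.cvtColor(f['image'],cv2.COLOR_BGR2HSV)
u=w2px(f,[690,-21,88])[0].astype(int); print('pred',u)
c=hs[max(0,u[1]-30):u[1]+30,u[0]-30:u[0]+30]
m=((c[...,0]<30)|(c[...,0]>172))&(c[...,1]>100); ys,xs=np.nonzero(m)
for y in np.unique(ys): print(y+max(0,u[1]-30), (xs[ys==y]+u[0]-30)[[0,-1]].tolist(), end=' ')
print()
comps(f,(105,120,60),(125,255,255),38,500,'blue')
v=u
cv2.imwrite('pics/crop6.png',cv2.resize(f['image'][max(0,u[1]-40):max(0,u[1]-40)+100,u[0]-60:u[0]+60],(720,600),interpolation=cv2.INTER_CUBIC)); print(max(0,u[1]-40),u[0]-60)
```

```text
10.5 [566.26476614 -18.33581759 262.81555207] 0.05142001667014281
side tip [[694.9, -30.9, 88.0], [683.7, -20.3, 88.0], [694.6, -33.0, 130.0]]
pred [277  30]
31 [273, 282] 32 [273, 282] 33 [273, 282] 34 [273, 282] 35 [273, 281] 36 [274, 280] 37 [276, 279] 
blue [303.5  91.1] 7329 rect [643.3 -45.7] [78.5 78.1] 1.4
blue [214.2  93.5] 7273 rect [641.3  38. ] [78.5 77.8] 1.4
blue [303.3 178.7] 5756 rect [559.5 -47.7] [77.8 77.9] 1.4
blue [220.6 180.5] 5689 rect [557.5  36.1] [77.6 77.7] 1.6
blue [264.4 239. ] 1015 rect [491.1  -7.3] [44.3 38.6] 0.4
0 217
```

Run:
```python
from h import *
f=load('wr6'); print(px2w(f,[[277.5,37.5],[277.5,38.0]],88).round(1).tolist())
c=np.array([600.4,-4.8]); th=np.radians(1.42); R=np.array([[np.cos(th),-np.sin(th)],[np.sin(th),np.cos(th)]])
p=px2w(f,[[277.5,37.5]],88)[0,:2]; print('pointer in carrier axes',R.T@(p-c))
print('handle top view', px2w(f,[[264,239]],38))
# handle black top in wr6
g=cv2.cvtColor(f['image'],cv2.COLOR_BGR2GRAY); u=w2px(f,[495,-8,83])[0].astype(int); print(u)
m=(g<45).astype(np.uint8)
n,l,st,ce=cv2.connectedComponentsWithStats(m)
for i in range(1,n):
  if 60<st[i,4]<3000: print(ce[i],st[i])
# parts in wr5
f=load('wr5'); m=cv2.cvtColor(f['image'],cv2.COLOR_BGR2GRAY)
print('stub',px2w(f,[[13,267]],22),'cup',px2w(f,[[96,261]],20),'refl',px2w(f,[[65,309]],20))
comps(f,(5,150,100),(16,255,255),12,800,'orange')
```

```text
[[685.4, -20.8, 88.0], [685.1, -20.8, 88.0]]
pointer in carrier axes [ 84.5859119 -18.0885327]
handle top view [[495.1043073   -7.32932516  38.        ]]
[263 257]
[200.80530973  21.33628319] [198   3   6  40 113]
[336.          35.66666667] [329  32  14   8  75]
[262.60606061  75.09090909] [261  50   3  63  99]
[174.11555556  94.11111111] [168  52  12  87 225]
[ 70.66666667 114.52380952] [65 92 12 50 63]
[352.17647059 135.23529412] [350 127   5  18  68]
[389.35294118 139.57647059] [376 135  24  10 170]
[265.6835443  168.91139241] [265 147   2  54  79]
[184.68141593 192.23893805] [182 171   6  48 113]
[523.27272727 237.28571429] [521 217   7  39  77]
[273.21052632 250.12315789] [254 227  56  47 950]
[ 68.08359133 249.93188854] [ 58 241  21  19 323]
[274.16026871 415.11900192] [ 209  409  131   11 1042]
stub [[471.13591172 313.64782686  22.        ]] cup [[477.99721903 211.77989205  20.        ]] refl [[408.91214288 262.21607818  20.        ]]
orange [ 48.8 145.8] 10378 rect [618.7 254.2] [119.  127.6] 2.0
```

The tip at wrist pixel (277.5,37.5) gives (685.3,-20.8). The carrier is therefore about 50 mm from home and about 18 mm off in y. I'll pull it home by the handle first, for room to load.

Run:
```python
from h import *
for n in('wr5','wr6'):
    f=load(n); g=cv2.cvtColor(f['image'],cv2.COLOR_BGR2GRAY)
    u=w2px(f,[495,-8,83])[0].astype(int); 
    m=(g[u[1]-40:u[1]+40,u[0]-20:u[0]+20]<50)
    ys,xs=np.nonzero(m); y1=ys.max(); 
    print(n,u)
    for y in range(y1-30,y1+1,3): 
        r=np.nonzero(m[y])[0]; print(y+u[1]-40, (r+u[0]-20)[[0,-1]] if len(r) else '', g[y+u[1]-40,u[0]-16:u[0]+18:3].tolist())
    e=y1+u[1]-40; print('near edge', px2w(f,[[264,e],[264,e-10],[264,e-15]],83).round(1).tolist())
```

```text
wr5 [271 272]
256 [267 290] [81, 70, 69, 63, 45, 45, 25, 21, 37, 40, 40, 41]
259 [264 290] [87, 69, 70, 47, 7, 8, 8, 8, 21, 40, 39, 42]
262 [264 290] [87, 69, 69, 44, 7, 8, 6, 8, 23, 40, 40, 40]
265 [264 287] [91, 69, 70, 40, 8, 7, 9, 7, 18, 41, 40, 53]
268 [264 279] [92, 70, 69, 29, 5, 7, 7, 8, 28, 69, 68, 72]
271 [264 279] [93, 70, 70, 23, 6, 8, 8, 8, 28, 71, 70, 74]
274 [264 280] [94, 68, 70, 26, 19, 18, 17, 18, 24, 73, 71, 74]
277 [264 279] [96, 97, 99, 36, 27, 26, 26, 24, 33, 93, 86, 84]
280 [264 279] [96, 97, 98, 36, 28, 28, 28, 28, 32, 93, 85, 84]
283 [264 279] [96, 95, 97, 43, 27, 28, 29, 29, 26, 92, 84, 84]
286 [266 277] [88, 96, 96, 85, 35, 36, 42, 42, 72, 95, 86, 83]
near edge [[478.8, 0.7, 83.0], [491.1, 0.6, 83.0], [497.1, 0.6, 83.0]]
wr6 [263 257]
243 [256 282] [70, 71, 69, 43, 9, 9, 7, 7, 9, 39, 40, 40]
246 [256 282] [71, 70, 70, 23, 7, 7, 7, 9, 8, 39, 40, 40]
249 [255 282] [71, 70, 69, 18, 7, 8, 7, 7, 9, 39, 39, 40]
252 [255 282] [72, 70, 70, 12, 8, 6, 9, 8, 8, 40, 41, 41]
255 [255 273] [72, 69, 68, 9, 8, 9, 6, 8, 7, 69, 71, 70]
258 [254 273] [71, 70, 65, 13, 12, 12, 15, 13, 11, 68, 70, 69]
261 [254 273] [74, 68, 63, 26, 28, 26, 25, 23, 16, 70, 71, 71]
264 [255 272] [96, 97, 88, 25, 28, 28, 27, 25, 16, 93, 87, 86]
267 [255 272] [95, 97, 91, 26, 28, 29, 29, 27, 19, 93, 87, 86]
270 [255 272] [95, 97, 96, 24, 28, 29, 29, 28, 21, 93, 85, 83]
273 [257 269] [96, 97, 97, 53, 41, 42, 43, 42, 68, 95, 86, 84]
near edge [[478.5, -8.4, 83.0], [489.2, -8.5, 83.0], [494.5, -8.5, 83.0]]
```

Call:
carry_out(
  dp=[
    [-0.3,0.04,0],
    [-0.529,0.07,-0.3],
    [-0.529,0.07,-0.7],
    [-0.529,0.07,-1],
    [-0.529,0.07,-1],
  ],
  spin=[0.031,0.031,0.031,0.031,0.031],
)

```text
clock: 11.18
position: [485.6, -7.2, 110.2]
tool_rot: [0.0, 1.0, 0.013, -0.002]
contact_force: [-0.9, 0.1, 1.0]
finger_gap: 85.5
grasp_force: 0.0
```

Call:
carry_out(
  dp=[
    [0,0,-0.2],
    [0,0,-0.41],
    [0,0,-0.41],
    [0,0,-0.41],
  ],
  spin=[0,0,0,0],
)

```text
clock: 11.68
position: [487.4, -7.2, 52.3]
tool_rot: [-0.0, 1.0, 0.013, 0.001]
contact_force: [-0.6, -0.4, 0.5]
finger_gap: 85.3
grasp_force: 0.0
```

Call:
carry_out(
  dp=[
    [0,0,0],
    [0,0,0],
    [0,0,0],
    [0,0,0],
    [0,0,0],
    [0,0,0],
    [0,0,0],
    [0,0,0],
  ],
  spin=[0,0,0,0,0,0,0,0],
  fingers=0,
)

```text
clock: 12.68
position: [486.2, -7.2, 50.9]
tool_rot: [-0.0, 1.0, 0.013, 0.0]
contact_force: [-0.3, 0.5, 7.8]
finger_gap: 17.2
grasp_force: 58.8
```

Call:
carry_out(
  dp=[
    [-0.08,-0.002,0],
    [-0.16,-0.004,0],
    [-0.24,-0.006,0],
    [-0.32,-0.008,0],
    [-0.33,-0.008,0],
    [-0.33,-0.008,0],
    [-0.33,-0.008,0],
  ],
  spin=[0,0,0,0,0,0,0],
)

```text
clock: 13.55
position: [437.6, -8.4, 50.9]
tool_rot: [-0.0, 1.0, 0.013, 0.001]
contact_force: [3.2, 0.1, 8.2]
finger_gap: 17.0
grasp_force: 61.1
```

Call:
carry_out(
  dp=[
    [0,0,0],
    [0,0,0],
    [0,0,0],
    [0,0,0],
    [0,0,0.4],
    [0,0,0.8],
    [0,0,1],
    [0,0,1],
  ],
  spin=[0,0,0,0,0,0,0,0],
  fingers=1,
)

```text
clock: 14.55
position: [437.6, -8.2, 202.5]
tool_rot: [-0.0, 1.0, 0.013, 0.002]
contact_force: [-0.5, 0.4, -1.2]
finger_gap: 85.1
grasp_force: 0.0
```

Call:
carry_out(
  dp=[
    [0,0.4,0.3],
    [0,0.8,0.3],
    [0.1,1,0.3],
    [0.1,1,0.3],
  ],
  spin=[0,0,0,0],
)

```text
clock: 15.05
position: [451.9, 144.8, 244.4]
tool_rot: [-0.0, 1.0, 0.016, -0.0]
contact_force: [-0.2, -0.4, -0.1]
finger_gap: 85.8
grasp_force: 0.0
```

Run:
```python
from h import *
s=status.sense(); print(s['clock'],s['position'],yaw())
f=grab('wrist','wr7')
comps(f,(105,120,60),(125,255,255),38,500,'blue')
comps(f,(5,150,100),(16,255,255),12,800,'orange')
```

```text
15.05 [451.94623383 144.77660928 244.3771081 ] 1.8085782178988365
blue [408.5  33.1] 6192 rect [579.3  35.5] [51. 77.] 1.3
blue [508.5  33. ] 6173 rect [581.3 -48. ] [50.8 76.3] 1.3
blue [397.9 112.4] 6621 rect [509.4  33.8] [77.9 77.1] 1.4
blue [486.5 104.8] 4820 rect [513.9 -49.6] [72.8 75.9] 1.2
blue [428.1 188.1] 1211 rect [442.4  -7.5] [45.3 41.9] 1.7
orange [119.7  27.4] 12271 rect [579.2 294.2] [ 44.6 209.8] 2.1
```

View pics/wr7.png

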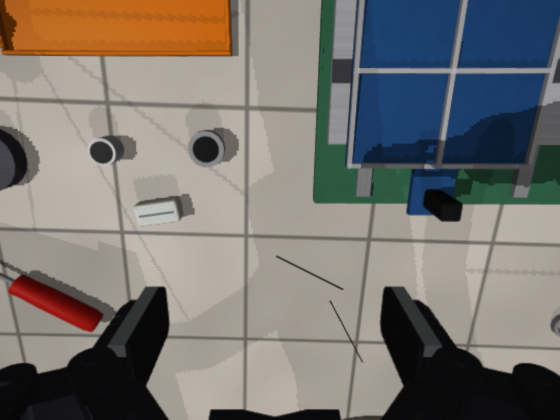

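The cup is at (206,148), the stub at (102,151) and the reflector at (157,211). The tray and carrier agree with my earlier measurements. I'll compute the grasps.

```bash
cat >> h.py <<'E'
def dark(f,u,r=25,z=20,th=60):
    g=cv2.cvtColor(f['image'],cv2.COLOR_BGR2GRAY); x0,y0=int(u[0]-r),int(u[1]-r)
    m=(g[max(y0,0):y0+2*r,max(x0,0):x0+2*r]<th).astype(np.uint8)
    n,l,st,ce=cv2.connectedComponentsWithStats(m); i=1+np.argmax(st[1:,4])
    c=cv2.findContours((l==i).astype(np.uint8),0,1)[0][0].reshape(-1,2)+[max(x0,0),max(y0,0)]
    w=px2w(f,c,z)[:,:2].astype(np.float32); return ce[i]+[max(x0,0),max(y0,0)],cv2.minEnclosingCircle(w)
def white(f,u,r=35,z=20,lo=200):
    h=cv2.cvtColor(f['image'],cv2.COLOR_BGR2HSV); x0,y0=max(int(u[0]-r),0),max(int(u[1]-r),0)
    p=h[y0:y0+2*r,x0:x0+2*r]; m=((p[...,2]>=lo)&(p[...,0]>60)&(p[...,0]<110)&(p[...,1]>4)).astype(np.uint8)
    m=cv2.morphologyEx(m,cv2.MORPH_CLOSE,np.ones((5,5),np.uint8)); m=cv2.morphologyEx(m,cv2.MORPH_OPEN,np.ones((3,3),np.uint8))
    n,l,st,ce=cv2.connectedComponentsWithStats(m)
    if n<2: return None
    i=1+np.argmax(st[1:,4])
    c=cv2.findContours((l==i).astype(np.uint8),0,1)[0][0].reshape(-1,2)+[x0,y0]
    return ce[i]+[x0,y0],st[i,4],cv2.minAreaRect(px2w(f,c,z)[:,:2].astype(np.float32))
E
python3 - <<'E'
from h import *
f=load('wr7')
print('cup',dark(f,(206,148)),'stub',dark(f,(100,150),z=22))
hs=cv2.cvtColor(f['image'],cv2.COLOR_BGR2HSV)
print('refl hsv',hs[205,145:175:6].tolist(),hs[217,140:170:6].tolist(),'floor',hs[240,150:170:6].tolist())
for lo in (140,160,180,200): print(white(f,(157,211),lo=lo))
a=px2w(f,[[140,217],[174,213]],20); print(a, np.degrees(np.arctan2(*(a[0]-a[1])[[1,0]])))
print('tray left?',px2w(f,[[232,54],[3,52]],12))
E
```

```text
cup (array([205.18145957, 148.9408284 ]), ((474.2648620605469, 213.3477325439453), 12.503621101379395)) stub (array([100.97590361, 152.02108434]), ((468.2444763183594, 314.8052978515625), 9.905025482177734))
refl hsv [[27, 17, 164], [24, 14, 186], [15, 8, 199], [45, 3, 196], [78, 7, 194]] [[105, 4, 144], [72, 7, 189], [72, 7, 193], [66, 7, 194], [66, 7, 194]] floor [[18, 24, 192], [18, 23, 191], [17, 24, 191], [18, 23, 190]]
(array([154.6768559 , 213.29912664]), np.int32(458), ((405.1162109375, 267.3084411621094), (15.517714500427246, 36.64580154418945), 10.272704124450684))
(array([154.6768559 , 213.29912664]), np.int32(458), ((405.1162109375, 267.3084411621094), (15.517714500427246, 36.64580154418945), 10.272704124450684))
(array([154.71115974, 213.29540481]), np.int32(457), ((405.1162109375, 267.3084411621094), (15.517714500427246, 36.64580154418945), 10.272704124450684))
None
[[401.04597849 283.55244162  20.        ]
 [406.59095785 247.93055509  20.        ]] 98.84777745671242
tray left? [[561.61952728 187.3999877   12.        ]
 [555.31847102 396.65416521  12.        ]]
```

Call:
carry_out(
  dp=[
    [0.08,0.2,-0.2],
    [0.147,0.455,-0.5],
    [0.147,0.455,-0.76],
    [0.147,0.455,-0.76],
    [0.147,0.455,-0.76],
  ],
  spin=[0,0,0,0,0],
)

```text
clock: 15.72
position: [473.9, 208.5, 132.2]
tool_rot: [0.0, 1.0, 0.012, -0.0]
contact_force: [-0.4, -0.5, -0.4]
finger_gap: 85.3
grasp_force: 0.0
```

Run:
```python
from h import *
s=status.sense(); print(s['clock'],s['position'],yaw(),s['joints'].round(2))
f=grab('wrist','wr8'); u=w2px(f,[474,213,20])[0]; print(u,dark(f,u,40))
u=w2px(f,[407,265,20])[0]; print(u,white(f,u,50,lo=150))
```

```text
15.725 [473.9068439  208.46601204 132.16558742] 1.401309845037184 [-0.63  0.51  0.15  2.17 -0.15  0.48 -1.91]
[267.79531652 208.65630853] (array([267.59361702, 208.45319149]), ((473.96710205078125, 213.20120239257812), 12.769067764282227))
[199.36808503 288.80092773] None
```

Call:
carry_out(
  dp=[
    [0,0.0,-0.3],
    [0,0.0,-0.6],
    [0,0.0,-0.6],
    [0,0,-0.6],
  ],
  spin=[0,0,0,0],
)

```text
clock: 16.27
position: [474.6, 209.8, 43.4]
tool_rot: [-0.0, 1.0, 0.013, 0.001]
contact_force: [0.7, -0.7, 0.5]
finger_gap: 85.4
grasp_force: 0.0
```

Call:
carry_out(
  dp=[
    [0,0.022,-0.1],
    [0,0.022,-0.25],
    [0,0.022,-0.255],
    [0,0.022,-0.255],
  ],
  spin=[0,0,0,0],
)

```text
clock: 16.77
position: [473.9, 213.3, 3.8]
tool_rot: [-0.0, 1.0, 0.013, 0.0]
contact_force: [-1.2, -0.7, -0.3]
finger_gap: 85.4
grasp_force: 0.0
```

Call:
carry_out(
  dp=[
    [0,0,0],
    [0,0,0],
    [0,0,0],
    [0,0,0],
    [0,0,0],
    [0,0,0],
    [0,0,0],
  ],
  spin=[0,0,0,0,0,0,0],
  fingers=0,
)

```text
clock: 17.65
position: [473.9, 213.3, 4.0]
tool_rot: [-0.0, 1.0, 0.013, 0.0]
contact_force: [-1.3, -0.5, 10.4]
finger_gap: 33.6
grasp_force: 58.6
```

Call:
carry_out(
  dp=[
    [0,0,0.15],
    [0,0,0.4],
    [0,0,0.7],
    [0,0,0.9],
    [0,0,0.9],
  ],
  spin=[0,0,0,0,0],
)

```text
clock: 18.27
position: [474.7, 213.7, 140.4]
tool_rot: [-0.001, 1.0, 0.013, 0.002]
contact_force: [0.7, -0.1, -0.6]
finger_gap: 33.5
grasp_force: 60.0
```

Call:
carry_out(
  dp=[
    [0.15,-0.3,0],
    [0.4,-0.7,0],
    [0.787,-1,0],
    [0.787,-1,0],
    [0.787,-1,0],
  ],
  spin=[0,0,0,0,0],
)

```text
clock: 18.9
position: [591.7, 62.2, 137.0]
tool_rot: [0.0, 1.0, 0.012, -0.001]
contact_force: [-0.1, 0.2, -1.6]
finger_gap: 33.3
grasp_force: 60.0
```

Call:
carry_out(
  dp=[
    [0,-0.1,0],
    [0,-0.185,-0.2],
    [0,-0.185,-0.4],
    [0,-0.185,-0.5],
    [0,-0.185,-0.5],
    [0,-0.185,-0.5],
  ],
  spin=[0,0,0,0,0,0],
)

```text
clock: 19.65
position: [592.1, 35.8, 64.1]
tool_rot: [-0.0, 1.0, 0.014, 0.0]
contact_force: [1.0, 0.0, -0.8]
finger_gap: 33.2
grasp_force: 60.0
```

Call:
carry_out(
  dp=[
    [0,0,-0.07],
    [0,0,-0.12],
    [0,0,-0.14],
    [0,0,-0.14],
    [0,0,-0.14],
  ],
  spin=[0,0,0,0,0],
)

```text
clock: 20.27
position: [591.7, 35.4, 42.2]
tool_rot: [0.0, 1.0, 0.013, -0.0]
contact_force: [-0.3, -0.7, -1.1]
finger_gap: 33.1
grasp_force: 60.1
```

Call:
carry_out(
  dp=[
    [0,0,0],
    [0,0,0],
    [0,0,0],
    [0,0,0],
    [0,0,0.1],
    [0,0,0.4],
    [0,0,0.7],
    [0,0,0.9],
    [0,0,0.9],
  ],
  spin=[0,0,0,0,0,0,0,0,0],
  fingers=0.7,
)

```text
clock: 21.4
position: [593.1, 35.5, 180.7]
tool_rot: [-0.0, 1.0, 0.013, 0.003]
contact_force: [-0.0, -0.7, 0.1]
finger_gap: 59.9
grasp_force: 0.0
```

Call:
carry_out(
  dp=[
    [-0.3,0.4,0],
    [-0.6,0.7,0],
    [-0.75,1,0],
    [-0.75,1,0],
    [-0.75,1,0],
  ],
  spin=[0,0,0,0,0],
)

```text
clock: 22.02
position: [479.2, 185.3, 177.1]
tool_rot: [0.0, 1.0, 0.014, -0.0]
contact_force: [1.2, 0.0, -0.1]
finger_gap: 59.7
grasp_force: 0.0
```

Call:
carry_out(
  dp=[
    [-0.1,0.3,0],
    [-0.25,0.6,0],
    [-0.25,0.6,0],
    [-0.25,0.6,0],
    [-0.25,0.6,0],
  ],
  spin=[0,0,0,0,0],
  fingers=1,
)

```text
clock: 22.65
position: [442.8, 273.5, 177.2]
tool_rot: [0.0, 1.0, 0.012, 0.0]
contact_force: [-0.5, -1.0, 0.2]
finger_gap: 85.2
grasp_force: 0.0
```

Run:
```python
from h import *
s=status.sense(); print(s['clock'],s['position'],yaw(),s['joints'].round(2))
f=grab('wrist','wr9'); u=w2px(f,[468,315,22])[0]; print(u,dark(f,u,40,22))
u=w2px(f,[407,265,20])[0]; print(u)
x,y=int(u[0]),int(u[1]); 
cv2.imwrite('pics/crop9.png',np.hstack([f['image'],])); 
h=cv2.cvtColor(f['image'],cv2.COLOR_BGR2HSV); print(h[y,x-40:x+40:8].tolist())
for lo in(120,150,180): print(white(f,u,50,lo=lo))
```

```text
22.65 [442.81980968 273.48659778 177.24490086] 1.3341027817452658 [-0.78  0.44  0.16  2.13 -0.12  0.59 -2.08]
[223.44031389 161.46756721] (array([224.06578947, 161.06954887]), ((468.1783752441406, 314.47308349609375), 10.618132591247559))
[282.94304118 231.9227694 ]
[[17, 22, 162], [17, 22, 161], [23, 13, 174], [55, 9, 165], [55, 9, 164], [55, 9, 162], [60, 7, 151], [105, 10, 104], [27, 19, 119], [15, 23, 90]]
(array([297.04938272, 229.72839506]), np.int32(81), ((409.52081298828125, 252.86024475097656), (8.37220573425293, 6.992639541625977), 1.319663166999817))
(array([297. , 227.5]), np.int32(42), ((411.3877868652344, 252.97442626953125), (4.634014129638672, 5.274646759033203), 1.318536639213562))
None
```

View pics/wr9.png

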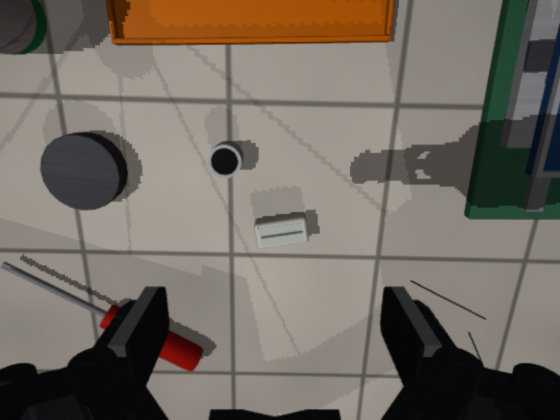

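The stub is at (224,161). The reflector is at about (282,231), tilted a few degrees. I'll segment the reflector by its low saturation.

```bash
cat >> h.py <<'E'
def refl(f,u,r=45,z=20,smax=15):
    h=cv2.cvtColor(f['image'],cv2.COLOR_BGR2HSV); x0,y0=max(int(u[0]-r),0),max(int(u[1]-r),0)
    p=cv2.blur(h,(3,3))[y0:y0+2*r,x0:x0+2*r]; m=((p[...,1]<=smax)&(p[...,2]>120)).astype(np.uint8)
    m=cv2.morphologyEx(m,cv2.MORPH_CLOSE,np.ones((7,7),np.uint8))
    n,l,st,ce=cv2.connectedComponentsWithStats(m); i=1+np.argmax(st[1:,4])
    c=cv2.findContours((l==i).astype(np.uint8),0,1)[0][0].reshape(-1,2)+[x0,y0]
    return ce[i]+[x0,y0],st[i],cv2.minAreaRect(px2w(f,c,z)[:,:2].astype(np.float32))
E
python3 - <<'E'
from h import *
f=load('wr9')
for s in (12,15,18): print(s,refl(f,(282,231),smax=s))
E
```

```text
12 (array([280.8531995 , 234.03387704]), array([ 21,  37,  46,  24, 797], dtype=int32), ((405.0569763183594, 266.5514221191406), (17.291929244995117, 38.61005401611328), 10.823567390441895))
15 (array([280.92864984, 233.97694841]), array([ 20,  36,  48,  25, 911], dtype=int32), ((404.97491455078125, 266.64501953125), (18.729646682739258, 40.2817497253418), 9.996282577514648))
18 (array([280.7741364 , 233.20372011]), array([  19,   34,   51,   28, 1129], dtype=int32), ((405.7586364746094, 266.6874694824219), (21.846525192260742, 42.962860107421875), 9.978248596191406))
```

Call:
carry_out(
  dp=[
    [-0.12,-0.03,-0.2],
    [-0.242,-0.05,-0.5],
    [-0.242,-0.05,-0.75],
    [-0.242,-0.05,-0.75],
    [-0.242,-0.05,-0.75],
  ],
  spin=[0.1,0.193,0.193,0.193,0.193],
  fingers=1,
)

```text
clock: 23.32
position: [406.3, 267.6, 65.6]
tool_rot: [-0.0, 0.996, 0.088, 0.0]
contact_force: [-0.7, -0.3, -0.2]
finger_gap: 85.4
grasp_force: 0.0
```

Run:
```python
from h import *
s=status.sense(); print(s['clock'],s['position'],yaw())
f=grab('wrist','wr10'); u=w2px(f,[406.5,266,20])[0]; print(u)
for s in (12,15,18): print(refl(f,u,r=70,smax=s))
```

```text
23.325 [406.34299282 267.5643347   65.61940276] 10.118317755866983
[276.53664668 247.31383298]
(array([274.77847114, 250.28133125]), array([  35,   59,   70,   29, 1923], dtype=int32), ((404.5272216796875, 266.43914794921875), (17.041580200195312, 38.12553024291992), 9.64857006072998))
(array([274.00802407, 250.43029087]), array([  34,   58,   71,   31, 1994], dtype=int32), ((404.46197509765625, 266.7120056152344), (18.25272560119629, 38.685401916503906), 9.648569107055664))
(array([271.05866178, 249.94821265]), array([  29,   53,   76,   37, 2182], dtype=int32), ((405.3714904785156, 268.1897277832031), (21.783706665039062, 41.29414749145508), 9.648569107055664))
```

Call:
carry_out(
  dp=[
    [0,0,-0.2],
    [0,0,-0.38],
    [0,0,-0.41],
    [0,0,-0.41],
    [0,0,-0.41],
  ],
  spin=[0,0,0,0,0],
)

```text
clock: 24.0
position: [406.1, 268.3, 4.5]
tool_rot: [-0.0, 0.996, 0.089, 0.001]
contact_force: [-0.4, -0.4, 0.4]
finger_gap: 85.3
grasp_force: 0.0
```

Call:
carry_out(
  dp=[
    [0,0,0],
    [0,0,0],
    [0,0,0],
    [0,0,0],
    [0,0,0],
    [0,0,0],
    [0,0,0],
  ],
  spin=[0,0,0,0,0,0,0],
  fingers=0,
)

```text
clock: 24.88
position: [405.6, 268.1, 3.9]
tool_rot: [-0.0, 0.996, 0.089, 0.0]
contact_force: [-1.0, -0.2, 9.7]
finger_gap: 44.5
grasp_force: 60.4
```

Call:
carry_out(
  dp=[
    [0,0,0.15],
    [0,0,0.4],
    [0,0,0.7],
    [0,0,0.9],
    [0,0,0.9],
  ],
  spin=[0,0,0,0,0],
)

```text
clock: 25.5
position: [406.2, 268.6, 140.3]
tool_rot: [-0.001, 0.996, 0.089, 0.002]
contact_force: [-0.0, -0.2, -1.7]
finger_gap: 44.4
grasp_force: 62.0
```

Call:
carry_out(
  dp=[
    [0.1,-0.3,0],
    [0.3,-0.7,0],
    [0.4,-1,0],
    [0.4,-1,0],
    [0.4,-1,0],
  ],
  spin=[-0.1,-0.193,-0.193,-0.193,-0.193],
)

```text
clock: 26.12
position: [464.9, 118.1, 137.5]
tool_rot: [0.0, 1.0, 0.013, -0.001]
contact_force: [-0.1, -0.0, 0.2]
finger_gap: 44.5
grasp_force: 62.0
```

Call:
carry_out(
  dp=[
    [0.1,-0.4,0],
    [0.3,-0.8,0],
    [0.303,-1,0],
    [0.303,-1,0],
    [0.303,-1,0],
  ],
  spin=[0,0,0,0,0],
)

```text
clock: 26.75
position: [510.6, -30.0, 137.9]
tool_rot: [-0.0, 1.0, 0.014, -0.0]
contact_force: [-0.6, 0.0, -0.3]
finger_gap: 44.5
grasp_force: 62.0
```

Call:
carry_out(
  dp=[
    [0,-0.115,-0.1],
    [0,-0.115,-0.3],
    [0,-0.115,-0.5],
    [0,-0.115,-0.5],
    [0,-0.115,-0.5],
  ],
  spin=[0,0,0,0,0],
)

```text
clock: 27.38
position: [511.1, -48.1, 63.9]
tool_rot: [-0.0, 1.0, 0.014, 0.0]
contact_force: [0.2, 0.3, -0.1]
finger_gap: 44.4
grasp_force: 62.1
```

Call:
carry_out(
  dp=[
    [0,0,-0.07],
    [0,0,-0.12],
    [0,0,-0.143],
    [0,0,-0.143],
    [0,0,-0.143],
  ],
  spin=[0,0,0,0,0],
)

```text
clock: 28.0
position: [511.3, -49.4, 41.9]
tool_rot: [-0.0, 1.0, 0.013, 0.0]
contact_force: [1.0, 0.1, 1.9]
finger_gap: 44.4
grasp_force: 62.3
```

Call:
carry_out(
  dp=[
    [0,0,0],
    [0,0,0],
    [0,0,0],
    [0,0,0],
    [0,0,0.1],
    [0,0,0.4],
    [0,0,0.7],
    [0,0,0.8],
    [0,0,0.8],
  ],
  spin=[0,0,0,0,0,0,0,0,0],
  fingers=0.75,
)

```text
clock: 29.12
position: [511.4, -49.2, 163.1]
tool_rot: [-0.0, 1.0, 0.013, 0.001]
contact_force: [0.3, -0.2, 0.8]
finger_gap: 63.9
grasp_force: 0.0
```

Call:
carry_out(
  dp=[
    [-0.1,0.4,0],
    [-0.2,0.8,0],
    [-0.2,1,0],
    [-0.2,1,0],
    [-0.2,1,0],
  ],
  spin=[0,0,0,0,0],
)

```text
clock: 29.75
position: [480.4, 99.8, 160.9]
tool_rot: [0.001, 1.0, 0.013, -0.001]
contact_force: [0.7, -1.0, 0.0]
finger_gap: 64.0
grasp_force: 0.0
```

Call:
carry_out(
  dp=[
    [0,0.4,0],
    [-0.08,0.8,0],
    [-0.08,1,0],
    [-0.08,1,0],
    [-0.08,1,0],
  ],
  spin=[0,0,0,0,0],
)

```text
clock: 30.38
position: [469.1, 248.5, 161.4]
tool_rot: [0.001, 1.0, 0.012, -0.0]
contact_force: [-1.1, -1.1, -0.4]
finger_gap: 64.1
grasp_force: 0.0
```

Call:
carry_out(
  dp=[
    [0,0.3,0],
    [0,0.42,-0.2],
    [0,0.42,-0.4],
    [0,0.42,-0.4],
    [0,0.42,-0.4],
  ],
  spin=[0,0,0,0,0],
  fingers=1,
)

```text
clock: 31.0
position: [469.8, 312.2, 102.6]
tool_rot: [0.0, 1.0, 0.012, 0.0]
contact_force: [0.2, 0.9, 0.2]
finger_gap: 85.2
grasp_force: 0.0
```

Run:
```python
from h import *
s=status.sense(); print(s['clock'],s['position'],yaw(),s['joints'].round(2))
f=grab('wrist','wr11'); u=w2px(f,[468,315,22])[0]; print(u,dark(f,u,40,22))
```

```text
31.0 [469.75980066 312.2336939  102.57378949] 1.3784461342058187 [-0.77  0.59  0.12  2.08 -0.14  0.47 -2.09]
[269.71353376 227.07847181] (array([270.99878788, 226.90424242]), ((468.0390625, 314.083251953125), 10.991389274597168))
```

Call:
carry_out(
  dp=[
    [-0.01,0.005,-0.3],
    [-0.01,0.005,-0.58],
    [-0.01,0.005,-0.657],
    [-0.01,0.005,-0.657],
    [-0.01,0.005,-0.657],
  ],
  spin=[0,0,0,0,0],
)

```text
clock: 31.68
position: [468.3, 314.8, 4.9]
tool_rot: [-0.001, 1.0, 0.013, 0.001]
contact_force: [-0.3, -0.8, 0.5]
finger_gap: 85.7
grasp_force: 0.0
```

Call:
carry_out(
  dp=[
    [0,0,0],
    [0,0,0],
    [0,0,0],
    [0,0,0],
    [0,0,0],
    [0,0,0],
    [0,0,0],
    [0,0,0],
  ],
  spin=[0,0,0,0,0,0,0,0],
  fingers=0,
)

```text
clock: 32.67
position: [467.5, 314.5, 3.8]
tool_rot: [-0.0, 1.0, 0.013, 0.0]
contact_force: [-1.9, -0.6, 7.6]
finger_gap: 24.8
grasp_force: 58.5
```

Call:
carry_out(
  dp=[
    [0,0,0.15],
    [0,0,0.4],
    [0,0,0.7],
    [0,0,0.9],
    [0,0,0.9],
  ],
  spin=[0,0,0,0,0],
)

```text
clock: 33.3
position: [468.3, 315.0, 140.4]
tool_rot: [-0.001, 1.0, 0.013, 0.002]
contact_force: [0.0, -0.3, -1.1]
finger_gap: 24.9
grasp_force: 59.0
```

Call:
carry_out(
  dp=[
    [0.1,-0.4,0],
    [0.15,-0.8,0],
    [0.15,-1,0],
    [0.15,-1,0],
    [0.15,-1,0],
  ],
  spin=[0,0,0,0,0],
)

```text
clock: 33.92
position: [489.7, 165.0, 137.6]
tool_rot: [-0.0, 1.0, 0.013, -0.0]
contact_force: [0.1, 0.4, -0.1]
finger_gap: 24.9
grasp_force: 59.1
```

Call:
carry_out(
  dp=[
    [0.1,-0.4,0],
    [0.127,-0.8,0],
    [0.127,-0.87,-0.2],
    [0.127,-0.87,-0.5],
    [0.127,-0.87,-0.5],
    [0.127,-0.87,-0.5],
  ],
  spin=[0,0,0,0,0,0],
)

```text
clock: 34.67
position: [509.2, 34.9, 63.8]
tool_rot: [-0.0, 1.0, 0.014, -0.0]
contact_force: [0.1, 0.1, -0.7]
finger_gap: 24.8
grasp_force: 59.2
```

Call:
carry_out(
  dp=[
    [0,0,-0.07],
    [0,0,-0.12],
    [0,0,-0.145],
    [0,0,-0.145],
    [0,0,-0.145],
  ],
  spin=[0,0,0,0,0],
)

```text
clock: 35.3
position: [509.5, 34.1, 41.8]
tool_rot: [-0.0, 1.0, 0.013, 0.001]
contact_force: [0.8, 0.5, 4.7]
finger_gap: 25.0
grasp_force: 59.7
```

Call:
carry_out(
  dp=[
    [0,0,0],
    [0,0,0],
    [0,0,0],
    [0,0,0],
    [0,0,0.1],
    [0,0,0.4],
    [0,0,0.7],
    [0,0,0.9],
    [0,0,0.9],
  ],
  spin=[0,0,0,0,0,0,0,0,0],
  fingers=0.6,
)

```text
clock: 36.42
position: [510.1, 34.1, 179.6]
tool_rot: [-0.0, 1.0, 0.013, 0.003]
contact_force: [0.4, -0.3, -0.2]
finger_gap: 51.1
grasp_force: 0.0
```

Call:
carry_out(
  dp=[
    [0.1,-0.1,0.3],
    [0.2,-0.28,0.55],
    [0.2,-0.28,0.55],
    [0.2,-0.28,0.55],
    [0.2,-0.28,0.55],
  ],
  spin=[0,0,0,0,0],
)

```text
clock: 37.05
position: [537.9, -7.3, 257.8]
tool_rot: [-0.0, 1.0, 0.014, -0.001]
contact_force: [-0.6, -0.7, -0.2]
finger_gap: 51.6
grasp_force: 0.0
```

Run:
```python
from h import *
s=status.sense(); print(s['clock'],s['position'],yaw())
f=grab('wrist','wr12')
comps(f,(105,120,60),(125,255,255),38,400,'blue')
for n,p,z in(('cup',[592,35.5,58],58),('stub',[509.3,35,60],60)):
    u=w2px(f,p)[0]; print(n,u,dark(f,u,22,z,45))
u=w2px(f,[511,-49,58])[0]; print('refl',u)
h=cv2.cvtColor(f['image'],cv2.COLOR_BGR2HSV); x0,y0=int(u[0])-35,int(u[1])-35
p=h[y0:y0+70,x0:x0+70]; m=((p[...,1]<60)&(p[...,2]>130)).astype(np.uint8)
n,l,st,ce=cv2.connectedComponentsWithStats(m)
for i in range(1,n):
    if st[i,4]>100:
        c=cv2.findContours((l==i).astype(np.uint8),0,1)[0][0].reshape(-1,2)+[x0,y0]
        print(ce[i]+[x0,y0],st[i],cv2.minAreaRect(px2w(f,c,58)[:,:2].astype(np.float32)))
hs=h;u=w2px(f,[685.3,-20.8,88])[0].astype(int);print('tip pred',u)
c=hs[max(0,u[1]-30):u[1]+30,u[0]-30:u[0]+30]
m=((c[...,0]<30)|(c[...,0]>172))&(c[...,1]>100); ys,xs=np.nonzero(m)
for y in np.unique(ys): print(y+max(0,u[1]-30), (xs[ys==y]+u[0]-30)[[0,-1]].tolist(), end=' ')
```

```text
37.05 [537.89271819  -7.32444338 257.76448828] 1.5783625361766485
blue [228.6 111.8] 5744 rect [593.9  37.2] [78.3 77.9] 1.5
blue [317.8 112.7] 7062 rect [595.8 -46.8] [77.5 77.3] 1.5
blue [231.8 196.9] 4744 rect [510.6  35.2] [76.5 77.7] 1.4
blue [313.4 196.8] 4191 rect [511.9 -48.6] [76.6 77.8] 1.6
blue [272.6 256.4] 1003 rect [443.6  -8.3] [44.1 39. ] 1.6
cup [228.05802933 118.76786634] (array([227.94915254, 117.23728814]), ((593.2181396484375, 35.51039505004883), 12.038788795471191))
stub [229.54862199 207.28937433] (array([230.23006135, 206.54294479]), ((509.9811096191406, 34.476585388183594), 10.03294849395752))
refl [316.59089591 207.23563175]
[316.36562203 206.88698955] [  12   24   48   23 1053] ((511.1236572265625, -48.81429672241211), (22.434398651123047, 45.5992317199707), 1.5793155431747437)
[313.27272727 238.81818182] [  0  65  70   4 231] ((478.17913818359375, -50.04298400878906), (3.2450389862060547, 68.83393096923828), 1.5876284837722778)
tip pred [298  -6]
```

View pics/wr12.png

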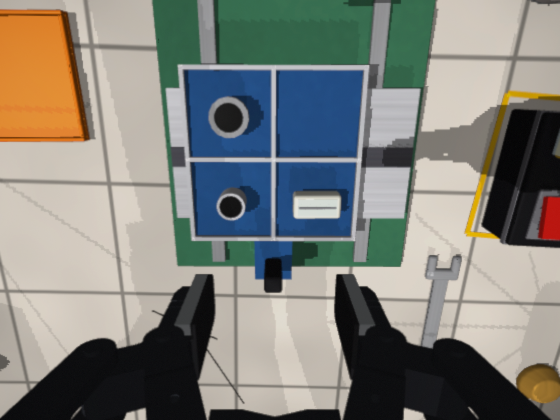

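The cup is in the rear-left bay (228,117), the stub in the front-left (230,206) and the reflector in the front-right (316,207). I'll measure the pointer tip again from two sides before using it.

Call:
carry_out(
  dp=[
    [0.1,-0.15,-0.1],
    [0.214,-0.35,-0.185],
    [0.214,-0.35,-0.185],
    [0.214,-0.35,-0.185],
    [0.214,-0.35,-0.185],
  ],
  spin=[0,0,0,0,0],
)

```text
clock: 37.72
position: [570.8, -59.4, 231.4]
tool_rot: [-0.0, 1.0, 0.014, -0.0]
contact_force: [0.1, -0.6, 0.3]
finger_gap: 51.1
grasp_force: 0.0
```

Run:
```python
from h import *
f=grab('wrist','wr13')
```

Call:
carry_out(
  dp=[
    [0,0.25,0],
    [0,0.53,0],
    [0,0.53,0],
    [0,0.53,0],
    [0,0.53,0],
  ],
  spin=[0,0,0,0,0],
)

```text
clock: 38.4
position: [571.0, 17.9, 231.5]
tool_rot: [0.0, 1.0, 0.013, 0.0]
contact_force: [0.3, -0.4, -0.1]
finger_gap: 51.3
grasp_force: 0.0
```

```bash
cat > tip.py <<'E'
from h import *
grab('wrist','wr14')
print(status.sense()['position'])
N=[];D=[]
for n in('wr6','wr13','wr14'):
    f=load(n); h=cv2.cvtColor(f['image'],cv2.COLOR_BGR2HSV); u=w2px(f,[685.3,-20.8,88])[0].astype(int)
    y0,x0=max(0,u[1]-30),u[0]-40; c=h[y0:u[1]+30,x0:u[0]+40]
    m=(((c[...,0]<30)|(c[...,0]>172))&(c[...,1]>100)).astype(np.uint8)
    k,l,st,ce=cv2.connectedComponentsWithStats(m)
    print(n,'pred',u)
    for i in range(1,k):
        if st[i,4]>8:
            ys,xs=np.nonzero(l==i); print('  bbox',xs.min()+x0,ys.min()+y0,xs.max()+x0,ys.max()+y0,st[i,4])
            for y in sorted(set(ys))[::4]: print('   ',y+y0,xs[ys==y].min()+x0,xs[ys==y].max()+x0)
E
python3 tip.py
```

```text
[571.00053096  17.8838885  231.39073087]
wr6 pred [277  37]
  bbox 273 31 282 37 60
    31 273 282
    35 273 281
wr13 pred [223  37]
  bbox 210 25 225 37 102
    25 221 222
    29 222 225
    33 213 224
    37 219 220
wr14 pred [333  41]
  bbox 332 27 347 41 109
    27 337 337
    31 333 337
    35 332 347
    39 334 342
```

Run:
```python
from h import *
for n,(x0,x1) in(('wr13',(205,232)),('wr14',(325,352))):
    f=load(n); h=cv2.cvtColor(f['image'],cv2.COLOR_BGR2HSV)
    print(n,w2px(f,[[685.3,-20.8,z] for z in(88,110,150)]).round(1).tolist())
    for y in range(20,46): print(y,' '.join('%3d'%v if s>90 and (v<32 or v>170) else '  .' for v,s in h[y,x0:x1,:2]))
```

```text
wr13 [[223.5, 37.4], [219.0, 33.4], [208.5, 24.0]]
20   .   .   .   .   .   .   .   .   .   .   .   .   .   .   .   .   .   .   .   .   .   .   .   .   .   .   .
21   .   .   .   .   .   .   .   .   .   .   .   .   .   .   .   .   .   .   .   .   .   .   .   .   .   .   .
22   .   .   .   .   .   .   .   .   .   .   .   .   .   .   .   .   .   .   .   .   .   .   .   .   .   .   .
23   .   .   .   .   .   .   .   .   .   .   .   .   .   .   .   .   .   .   .   .   .   .   .   .   .   .   .
24   .   .   .   .   .   .   .   .   .   .   .   .   .   .   .   .   .   .   .   .   .   .   .   .   .   .   .
25   .   .   .   .   .   .   .   .   .   .   .   .   .   .   .   .   1   5   .   .   .   .   .   .   .   .   .
26   .   .   .   .   .   .   .   .   .   .   .   .   .   .   .   .   0   2   8   .   .   .   .   .   .   .   .
27   .   .   .   .   .   .   .   .   .   .   .   .   .   .   .   . 179   1   3  14   .   .   .   .   .   .   .
28   .   .   .   .   .   .   .   .   .   .   .   .   .   .   .   .   .   1   2   5   .   .   .   .   .   .   .
29   .   .   .   .   .   .   .   .   .   .   .   .
[... 4073 characters left out ...]
 .   .   .   .   .   .   .   .   .
40   .   .   .   .   .   .   .   .   .  14   5   3   2   2   4   8   .   .   .   .   .   .   .   .   .   .   .
41   .   .   .   .   .   .   .   .   .   .   .  13  11  12   .   .   .   .   .   .   .   .   .   .   .   .   .
42   .   .   .   .   .   .   .   .   .   .   .   .   .   .   .   .   .   .   .   .   .   .   .   .   .   .   .
43   .   .   .   .   .   .   .   .   .   .   .   .   .   .   .   .   .   .   .   .   .   .   .   .   .   .   .
44   .   .   .   .   .   .   .   .   .   .   .   .   .   .   .   .   .   .   .   .   .   .   .   .   .   .   .
45   .   .   .   .   .   .   .   .   .   .   .   .   .   .   .   .   .   .   .   .   .   .   .   .   .   .   .
```

Run:
```python
from h import *
A=[];b=[]
for n,uv in(('wr6',(277.5,32.7)),('wr13',(220,32)),('wr14',(337.3,36))):
    f=load(n); p=px2w(f,[uv],100.)[0]; c=-f['R'].T@f['t']; d=(p-c)/np.linalg.norm(p-c)
    P=np.eye(3)-np.outer(d,d); A.append(P); b.append(P@c); print(n,p.round(1),px2w(f,[uv],110.)[0].round(1))
X=np.linalg.solve(sum(A),sum(b)); print('pt',X)
```

```text
wr6 [687.3 -20.7 100. ] [686.2 -20.6 110. ]
wr13 [687.3 -20.1 100. ] [686.1 -21.5 110. ]
wr14 [687.2 -21.3 100. ] [686.1 -19.8 110. ]
pt [686.77416942 -20.67699877 104.32902968]
```

The tip's axis is at (686.9,-20.7), and all three views agree. The shifts needed are cup (+93.7,-56.2), reflector (+175.8,+28.2) and stub (+176.9,-55.2). I'll grasp the handle.

Call:
carry_out(
  dp=[
    [-0.3,-0.05,0],
    [-0.6,-0.1,0],
    [-0.885,-0.174,0],
    [-0.885,-0.174,-0.3],
    [-0.885,-0.174,-0.7],
    [-0.885,-0.174,-0.9],
    [-0.885,-0.174,-0.9],
  ],
  spin=[0,0,0,0,0,0,0],
)

```text
clock: 39.33
position: [437.3, -7.9, 94.8]
tool_rot: [0.0, 1.0, 0.013, -0.002]
contact_force: [-0.0, -0.1, 1.0]
finger_gap: 51.2
grasp_force: 0.0
```

Call:
carry_out(
  dp=[
    [0,0,-0.15],
    [0,0,-0.3],
    [0,0,-0.3],
    [0,0,-0.3],
  ],
  spin=[0,0,0,0],
)

```text
clock: 39.83
position: [438.8, -7.4, 52.5]
tool_rot: [-0.0, 1.0, 0.013, 0.001]
contact_force: [0.3, 0.3, 0.7]
finger_gap: 51.1
grasp_force: 0.0
```

Call:
carry_out(
  dp=[
    [0,0,0],
    [0,0,0],
    [0,0,0],
    [0,0,0],
    [0,0,0],
    [0,0,0],
  ],
  spin=[0,0,0,0,0,0],
  fingers=0,
)

```text
clock: 40.58
position: [438.7, -7.2, 52.1]
tool_rot: [-0.0, 1.0, 0.013, 0.001]
contact_force: [-1.0, -0.6, 11.1]
finger_gap: 16.9
grasp_force: 58.2
```

Run:
```python
from h import *
s=status.sense(); print(s['clock'],s['position'],yaw(),s['finger_gap'],s['grasp_force'])
f=grab('wrist','wr15')
comps(f,(105,120,60),(125,255,255),38,400,'blue')
```

```text
40.575 [438.7153079   -7.1791384   52.13137324] 1.509752466653535 16.944331733314282 58.16125273704529
blue [171.8  99.5] 33857 rect [511.2  36.3] [78.9 78.9] 1.5
blue [375.2  97.3] 30413 rect [513.1 -47.5] [79.2 78.8] 1.5
blue [274.4 243.9] 4010 rect [450.6  -7.1] [30.4 39.7] 1.5
```

Call:
carry_out(
  dp=[
    [0.04,-0.025,0],
    [0.12,-0.075,0],
    [0.22,-0.135,0],
    [0.32,-0.2,0],
    [0.42,-0.26,0],
    [0.52,-0.32,0],
    [0.59,-0.36,0],
    [0.623,-0.381,0],
    [0.623,-0.381,0],
    [0.623,-0.381,0],
    [0.623,-0.381,0],
    [0.623,-0.381,0],
  ],
  spin=[0,0,0,0,0,0,0,0,0,0,0,0],
)

```text
clock: 42.12
position: [533.0, -64.7, 52.2]
tool_rot: [0.0, 1.0, 0.013, 0.001]
contact_force: [2.0, -1.5, 6.0]
finger_gap: 17.1
grasp_force: 58.3
```

Run:
```python
from h import *
s=status.sense(); print(s['clock'],s['position'],s['finger_gap'],s['grasp_force'])
f=grab('wrist','wr16')
comps(f,(105,120,60),(125,255,255),38,400,'blue')
u=w2px(f,[605,-20,60])[0]; print('stub',u,dark(f,u,40,60,45))
g=grab('side','side16'); 
print(w2px(g,[[686.9,-20.7,88],[686.9,-20.7,58]]))
```

```text
42.125 [533.0020371  -64.69455765  52.24384765] 17.089374788807817 58.32195818424225
blue [171.7  99.8] 33756 rect [605.4 -21.3] [78.8 78.9] 1.5
blue [374.8  97.5] 30292 rect [ 607.3 -105. ] [79.1 78.8] 1.5
blue [274.3 243.9] 4000 rect [544.8 -64.7] [30.4 39.8] 1.5
stub [152.53578117 120.07939414] (array([185.03225806, 128.40322581]), ((602.1163940429688, -30.01385498046875), 5.753812313079834))
[[254.95260255 190.67648385]
 [255.31868542 198.27196416]]
```

The cup should now be at (687.6,-21.1), within 1 mm of the pointer. I'll pause here and check it in the side view by its dark opening.

Call:
carry_out(
  dp=[
    [0,0,0],
    [0,0,0],
    [0,0,0],
    [0,0,0],
    [0,0,0],
    [0,0,0],
  ],
  spin=[0,0,0,0,0,0],
)

```text
clock: 42.98
position: [533.0, -64.7, 52.2]
tool_rot: [0.0, 1.0, 0.013, 0.001]
contact_force: [0.9, -1.0, 5.8]
finger_gap: 16.9
grasp_force: 58.3
```

Run:
```python
from h import *
g=grab('side','side17'); gr=cv2.cvtColor(g['image'],cv2.COLOR_BGR2GRAY); h=cv2.cvtColor(g['image'],cv2.COLOR_BGR2HSV)
print(w2px(g,[[687,-21,58],[604.5,-22,60]]).round(1).tolist())
print('gray'); 
for y in range(184,210): print(y,' '.join('%3d'%v for v in gr[y,240:272]))
f=load('wr16'); u=w2px(f,[604.4,-22,60])[0]; print(u)
gg=cv2.cvtColor(f['image'],cv2.COLOR_BGR2GRAY); x0,y0=int(u[0])-50,int(u[1])-45
for y in range(y0,y0+90,5): print(y,' '.join('%3d'%v for v in gg[y,x0:x0+100:4]))
```

```text
[[255.4, 198.2], [272.2, 205.3]]
gray
184 198 192 184 172 155 144 148 165 179 187 191 196 200 194 169 132 153 186 201 203 203 204 205 205 206 206 205 202 196 193 192 193
185 177 160 138 122 113 111 121 133 144 156 164 178 189 191 169 133 152 185 200 203 204 204 205 205 206 205 205 202 198 194 193 192
186 135 113  95  90  94 104 111 118 124 128 134 146 163 173 157 130 153 185 199 203 202 203 203 204 205 206 205 204 201 198 197 193
187  94  87  83  85  93 104 113 117 118 121 122 125 133 141 135 122 147 177 193 199 202 202 203 203 204 205 205 205 204 202 198 192
188  87  85  85  85  88  96 104 112 115 117 119 119 121 122 120 117 132 157 177 189 196 198 200 202 204 204 203 201 200 194 186 180
189  97  94  88  89  96  99 102 105 108 112 115 119 119 119 118 116 122 131 145 163 177 184 190 196 200 200 197 190 186 174 158 149
190 114 110 103 105 113 114 111 109 109 108 111 114 115 118 116 118 120 121 124 133 145 152 162 180 189 188 179 168 153 141 124 116
191 121 117 117 119 122 125 120 121 118 114 111 109 110 113 113 114 118 120 120 121 124 129 138 156 167 163 153 135 124 112 107 103
192 12
[... 3564 characters left out ...]
  62  59  58  56  56  55  53  52  52  52  50  46  46  44  43 221 220  71  71
136  98  98  98  98 109 232 190  59  58  57  54  54  53  52  50  49  47  47  46  44  99 223 200  73  57
141  97  97  95  96  96 186 231 148  56  55  54  53  51  51  49  49  47  47  45  47 224 226  85  61  42
146  97  97  96  96  96  95 189 229 203  59  53  53  51  50  48  48  47  46  69 223 222 145  45  42  42
151  97  96  96  96  95  96  95 126 225 227 212  80  52  49  47  47  83 196 224 223 133  91  83  81  81
156  95  96  96  95  95  95  95  94  94 140 219 226 226 226 226 224 222 220 191  90  91  92  82  82  82
161  95  95  96  95  95  95  95  94  94  93  93  92 100 113 130 109  95  89  88  90  91  91  88  82  82
```

The cup's opening is at (256,199) in the side view, right under the tip, and the stub has not slipped. Next is the reflector.

Call:
carry_out(
  dp=[
    [0.03,0.03,0],
    [0.1,0.1,0],
    [0.19,0.2,0],
    [0.28,0.29,0],
    [0.37,0.385,0],
    [0.46,0.48,0],
    [0.52,0.54,0],
    [0.542,0.565,0],
    [0.542,0.565,0],
    [0.542,0.565,0],
    [0.542,0.565,0],
    [0.542,0.565,0],
    [0.542,0.565,0],
    [0.542,0.565,0],
    [0.542,0.565,0],
    [0.542,0.565,0],
    [0.542,0.565,0],
  ],
  spin=[0,0,0,0,0,0,0,0,0,0,0,0,0,0,0,0,0],
)

```text
clock: 45.15
position: [614.2, 20.9, 52.3]
tool_rot: [-0.0, 1.0, 0.013, 0.001]
contact_force: [1.4, 1.0, 6.7]
finger_gap: 17.0
grasp_force: 58.5
```

```bash
cat > chk.py <<'E'
from h import *
s=status.sense(); print(s['clock'],s['position'],s['finger_gap'],s['grasp_force'])
f=grab('wrist'); comps(f,(105,120,60),(125,255,255),38,3000,'blue')
h=cv2.cvtColor(f['image'],cv2.COLOR_BGR2HSV); u=w2px(f,[686.9,-20.7,58])[0]; print('pred part',u)
x0,y0=max(0,int(u[0])-110),max(0,int(u[1])-70); p=h[y0:y0+140,x0:x0+220]
m=((p[...,1]<60)&(p[...,2]>110)).astype(np.uint8); n,l,st,ce=cv2.connectedComponentsWithStats(m)
for i in range(1,n):
    if st[i,4]>400:
        c=cv2.findContours((l==i).astype(np.uint8),0,1)[0][0].reshape(-1,2)+[x0,y0]
        print(ce[i]+[x0,y0],st[i],cv2.minAreaRect(px2w(f,c,58)[:,:2].astype(np.float32)))
E
python3 chk.py
```

```text
45.15 [614.15516555  20.90653158  52.27430657] 17.046216970409766 58.520230650901794
blue [172.   99.8] 33701 rect [686.6  64.4] [78.9 78.9] 1.5
blue [373.3  96.7] 29706 rect [688.4 -19.3] [79.  78.8] 1.4
blue [274.3 243.9] 3999 rect [626.  21.] [30.5 39.8] 1.5
pred part [394.84913107 123.93082609]
[491.89916898  94.41440443] [ 189    0   31   81 1805] ((697.146728515625, -51.634403228759766), (28.21183967590332, 10.391111373901367), 12.951953887939453)
[386.97583008 122.45251465] [  40   37  136   68 8192] ((686.6338500976562, -18.872922897338867), (23.47800064086914, 47.144683837890625), 1.4103031158447266)
```

The reflector measures (686.6,-18.9), 1.8 mm from the tip, and was held there for over a second. Next is the stub.

Call:
carry_out(
  dp=[
    [0,-0.03,0],
    [0,-0.1,0],
    [0.004,-0.2,0],
    [0.006,-0.29,0],
    [0.008,-0.385,0],
    [0.008,-0.48,0],
    [0.008,-0.54,0],
    [0.008,-0.562,0],
    [0.008,-0.562,0],
    [0.008,-0.562,0],
    [0.008,-0.562,0],
    [0.008,-0.562,0],
    [0.008,-0.562,0],
    [0.008,-0.562,0],
    [0.008,-0.562,0],
    [0.008,-0.562,0],
    [0.008,-0.562,0],
  ],
  spin=[0,0,0,0,0,0,0,0,0,0,0,0,0,0,0,0,0],
)

```text
clock: 47.32
position: [615.3, -64.5, 52.3]
tool_rot: [0.0, 1.0, 0.013, 0.001]
contact_force: [1.3, -2.2, 6.1]
finger_gap: 17.4
grasp_force: 58.6
```

```bash
cat >> chk.py <<'E'
print('dark',dark(f,u-[12,2],42,60,75))
E
python3 chk.py
```

```text
47.325 [615.27790446 -64.47400672  52.27436358] 17.371676069437953 58.569098711013794
blue [174.7  98.2] 32426 rect [687.7 -21.1] [78.9 79. ] 1.5
blue [374.7  97.5] 30279 rect [ 689.6 -104.7] [79.1 78.8] 1.5
blue [274.3 243.9] 3997 rect [627.1 -64.4] [30.5 39.8] 1.5
pred part [157.04816061 120.76312759]
[55.60014728 93.16494845] [   0    0   24   79 1358] ((695.7236328125, 12.557083129882812), (7.963413238525391, 26.88436508178711), 80.06915283203125)
[161.06415307 119.61620709] [  74   32   78   79 1777] ((686.374267578125, -21.54898452758789), (27.275775909423828, 27.808988571166992), 1.573714256286621)
dark (array([158.53737513, 121.43920083]), ((686.552001953125, -22.02532386779785), 10.711304664611816))
```

The stub is at (686.4,-21.6), within 1 mm, and was held for over a second. I'll pull the carrier home and let go.

Call:
carry_out(
  dp=[
    [-0.03,0.01,0],
    [-0.1,0.03,0],
    [-0.2,0.07,0],
    [-0.3,0.11,0],
    [-0.4,0.15,0],
    [-0.5,0.18,0],
    [-0.6,0.2,0],
    [-0.65,0.2,0],
    [-0.667,0.2,0],
    [-0.667,0.2,0],
  ],
  spin=[0,0,0,0,0,0,0,0,0,0],
)

```text
clock: 48.62
position: [514.3, -33.8, 52.2]
tool_rot: [-0.0, 1.0, 0.013, 0.001]
contact_force: [-0.6, 0.3, 12.2]
finger_gap: 16.9
grasp_force: 59.5
```

Call:
carry_out(
  dp=[
    [-0.03,0.01,0],
    [-0.1,0.03,0],
    [-0.2,0.07,0],
    [-0.3,0.11,0],
    [-0.4,0.15,0],
    [-0.48,0.177,0],
    [-0.51,0.177,0],
    [-0.519,0.177,0],
    [-0.519,0.177,0],
    [-0.519,0.177,0],
  ],
  spin=[0,0,0,0,0,0,0,0,0,0],
)

```text
clock: 49.88
position: [437.2, -7.0, 52.1]
tool_rot: [-0.0, 1.0, 0.013, 0.001]
contact_force: [1.1, 1.9, 13.8]
finger_gap: 17.2
grasp_force: 59.9
```

Call:
carry_out(
  dp=[
    [0,0,0],
    [0,0,0],
    [0,0,0],
    [0,0,0],
    [0,0,0.4],
    [0,0,0.8],
    [0,0,1],
    [0,0,1],
  ],
  spin=[0,0,0,0,0,0,0,0],
  fingers=0.7,
)

```text
clock: 50.88
position: [437.3, -7.2, 203.3]
tool_rot: [-0.0, 1.0, 0.013, 0.002]
contact_force: [0.2, 0.2, -0.1]
finger_gap: 59.9
grasp_force: 0.0
```

Call:
carry_out(
  dp=[
    [0.3,0.1,0.1],
    [0.67,0.1,0.37],
    [0.67,0.1,0.37],
    [0.67,0.1,0.37],
    [0.67,0.1,0.37],
  ],
  spin=[0,0,0,0,0],
)

```text
clock: 51.5
position: [535.0, 7.5, 255.3]
tool_rot: [0.0, 1.0, 0.013, -0.002]
contact_force: [0.1, -0.0, 0.4]
finger_gap: 59.7
grasp_force: 0.0
```

```bash
cat > see.py <<'E'
import sys
from h import *
s=status.sense(); print(s['clock'],s['position'],yaw())
f=grab('wrist',sys.argv[1])
comps(f,(105,120,60),(125,255,255),38,400,'blue')
for n,p,z in(('cup',[591.8,35.9,58],58),('stub',[508.6,34.9,60],60)):
    u=w2px(f,p)[0]; print(n,u,dark(f,u,22,z,45))
u=w2px(f,[509.7,-48.5,58])[0]; print('refl',u)
h=cv2.cvtColor(f['image'],cv2.COLOR_BGR2HSV); x0,y0=int(u[0])-35,int(u[1])-35
p=h[y0:y0+70,x0:x0+70]; m=((p[...,1]<60)&(p[...,2]>130)).astype(np.uint8)
n,l,st,ce=cv2.connectedComponentsWithStats(m)
for i in range(1,n):
    if st[i,4]>400:
        c=cv2.findContours((l==i).astype(np.uint8),0,1)[0][0].reshape(-1,2)+[x0,y0]
        print(ce[i]+[x0,y0],st[i],cv2.minAreaRect(px2w(f,c,58)[:,:2].astype(np.float32)))
E
python3 see.py wr20
```

```text
51.5 [535.00035197   7.4903518  255.31363444] 1.5078393731262834
blue [247.3 107.3] 6065 rect [592.4  38.9] [77.6 78.1] 1.5
blue [332.  111.4] 7258 rect [594.6 -44.9] [77.6 77.7] 1.4
blue [244.4 196.5] 4818 rect [508.8  36.8] [76.  77.8] 1.5
blue [326.8 195.8] 4251 rect [510.4 -46.9] [77.1 77.6] 1.4
blue [284.7 256.1] 1020 rect [442.1  -6.7] [43.8 39.3] 1.5
cup [243.80587692 116.26850316] (array([238.33608815, 123.44077135]), ((584.7379150390625, 44.96300506591797), 15.573615074157715))
stub [244.81195629 206.23902804] (array([243.96706587, 206.30838323]), ((508.3824462890625, 35.62775802612305), 10.064793586730957))
refl [331.81748141 206.65113225]
[330.57627119 206.03672316] [  11   24   48   23 1062] ((510.215576171875, -47.244239807128906), (22.235383987426758, 45.7740592956543), 1.50138521194458)
```

The cup reading differs: (585,45) against the expected (592,36). It may have been nudged, so I'll check the ring itself.

Run:
```python
from h import *
f=load('wr20'); h=cv2.cvtColor(f['image'],cv2.COLOR_BGR2HSV); g=cv2.cvtColor(f['image'],cv2.COLOR_BGR2GRAY)
for y in range(85,150,3): print(y,' '.join('%3d'%v for v in g[y,205:285:3]))
p=h[70:160,200:290]; m=((p[...,1]<70)&(p[...,2]>60)).astype(np.uint8)
n,l,st,ce=cv2.connectedComponentsWithStats(m)
for i in range(1,n):
    if st[i,4]>40: print(ce[i]+[200,70],st[i],px2w(f,[ce[i]+[200,70]],58))
```

```text
85  67  67  67  66  66  67  67  72  72  74  74  74  72  71  72  72  71  71  70  72  73  73  72  72  71  70  71
88  68  67  67  66  67  66  67  70  72  74  74  74  72  72  72  71  71  71  72  72  72  73  73  72  71  70  71
91  68  67  67  66  67  66  66  67  73  74  74  73  72  72  72  71  71  72  72  73  73  73  72  71  71  71  72
94  68  67  67  67  65  66  66  67  69  74  74  74  73  72  72  72  72  72  72  72  72  71  71  70  71  71  72
97  69  68  67  68  67  65  67  67  69  74  73  72  72  72  73  73  73  73  71  71  72  71  71  71  71  72  71
100  69  68  68  69  67  67  67  67  68  74  72  72  71  72  73  73  73  73  73  71  70  71  71  71  71  71  72
103  68  68  68  68  68  68  67  67  67  73  74  72  72  71  72  73  74  73  73  72  71  70  73  72  71  72  73
106  68  67  68  69  68  67  67  67  67  74  74  73  71  72  71  72  73  74  72  73  71  71  72  71  71  73  73
109  68  68  68  68  67  66  66  59  67  73  73  73  73  72  73  74  73  73  72  73  71  72  72  71  71  73  71
112  69  83 109  97  86  60  37  34  35  35  41  63  62  73  72  73  72  73  73  73  72  71  72  
[... 756 characters left out ...]
73  73  73  73  73  72  71  71  71  71  72
136  30  29  28  28  27  27  26  24 124 140  52  42  42  41  51  74  73  73  74  73  72  73  73  73  72  71  74
139  30  28  29  27  27  26  26  36 141 139  44  42  42  42  54  74  74  74  73  73  72  72  73  73  73  72  71
142  47  28  27  28  26  27  26 112 143  99  42  42  43  60  74  74  73  73  73  72  72  72  73  72  73  73  70
145 137  77  33  27  29  44 113 138 137  35  41  45  72  74  73  73  73  74  73  72  73  72  72  72  73  72  71
148 137 139 138 139 138 141 141 129  59  54  68  75  74  73  74  73  71  73  72  71  72  73  73  72  72  72  71
[245.04061625 132.60644258] [   0    0   90   90 1428] [[577.59883029  34.81636521  58.        ]]
```

The cup has been knocked aside but is still in its bay, around (213,132). I'll re-measure it there.

Run:
```python
from h import *
f=load('wr20'); print(dark(f,(213,132),17,58,45),dark(f,(213,132),22,58,33))
s=status.sense(); print(s['position'])
```

```text
(array([214.17264957, 132.31623932]), ((576.91162109375, 62.54462432861328), 12.08508014678955)) (array([214.30683919, 132.41774492]), ((576.9094848632812, 62.39300537109375), 11.742874145507812))
[535.21570804   7.50753121 255.59257975]
```

Call:
carry_out(
  dp=[
    [0.15,0.2,-0.1],
    [0.272,0.366,-0.4],
    [0.272,0.366,-0.8],
    [0.272,0.366,-1],
    [0.272,0.366,-1],
    [0.272,0.366,-1],
  ],
  spin=[0,0,0,0,0,0],
  fingers=0.75,
)

```text
clock: 52.3
position: [577.9, 62.4, 107.7]
tool_rot: [-0.0, 1.0, 0.013, 0.0]
contact_force: [-0.1, -0.1, -0.1]
finger_gap: 64.1
grasp_force: 0.0
```

Run:
```python
from h import *
s=status.sense(); print(s['position'],yaw())
f=grab('wrist','wr21'); u=w2px(f,[577,62.4,58])[0]; print(u,dark(f,u,45,58,38))
```

```text
[577.87080887  62.40551834 107.7250723 ] 1.4977226378450725
[274.05179075 245.56146841] (array([274.47786367, 245.82642305]), ((576.7279052734375, 62.229347229003906), 12.693635940551758))
```

Call:
carry_out(
  dp=[
    [0,0,-0.15],
    [0,0,-0.3],
    [0,0,-0.395],
    [0,0,-0.395],
    [0,0,-0.395],
  ],
  spin=[0,0,0,0,0],
)

```text
clock: 52.98
position: [578.2, 62.6, 48.4]
tool_rot: [-0.0, 1.0, 0.013, 0.001]
contact_force: [-0.1, 0.8, 0.2]
finger_gap: 63.8
grasp_force: 0.0
```

Call:
carry_out(
  dp=[
    [0,0,0],
    [0,0,0],
    [0,0,0],
    [0,0,0],
    [0,0,0],
    [0,0,0],
  ],
  spin=[0,0,0,0,0,0],
  fingers=0,
)

```text
clock: 53.72
position: [578.4, 62.7, 48.6]
tool_rot: [-0.0, 1.0, 0.013, 0.001]
contact_force: [-0.3, -0.3, 8.7]
finger_gap: 32.8
grasp_force: 58.8
```

Call:
carry_out(
  dp=[
    [0,0,0.1],
    [0,0,0.3],
    [0,0,0.6],
    [0,0,0.6],
  ],
  spin=[0,0,0,0],
)

```text
clock: 54.22
position: [579.5, 62.7, 141.4]
tool_rot: [-0.001, 1.0, 0.013, 0.003]
contact_force: [0.1, -0.6, -2.1]
finger_gap: 32.5
grasp_force: 59.7
```

Call:
carry_out(
  dp=[
    [0.1,0.3,0],
    [0.2,0.7,0],
    [0.25,0.9,0],
    [0.25,0.9,0],
    [0.25,0.9,0],
  ],
  spin=[0,0,0,0,0],
)

```text
clock: 54.85
position: [614.6, 196.5, 137.2]
tool_rot: [0.001, 1.0, 0.013, -0.001]
contact_force: [0.5, -1.1, -0.9]
finger_gap: 32.8
grasp_force: 59.7
```

Call:
carry_out(
  dp=[
    [0,0.15,0],
    [0,0.25,-0.2],
    [0,0.25,-0.5],
    [0,0.25,-0.65],
    [0,0.25,-0.65],
    [0,0.25,-0.65],
  ],
  spin=[0,0,0,0,0,0],
)

```text
clock: 55.6
position: [615.7, 235.2, 41.0]
tool_rot: [-0.0, 1.0, 0.013, 0.0]
contact_force: [0.2, 0.9, 0.2]
finger_gap: 32.9
grasp_force: 59.8
```

Call:
carry_out(
  dp=[
    [0,0,-0.08],
    [0,0,-0.14],
    [0,0,-0.17],
    [0,0,-0.17],
    [0,0,-0.17],
  ],
  spin=[0,0,0,0,0],
)

```text
clock: 56.22
position: [614.9, 235.0, 14.8]
tool_rot: [0.0, 1.0, 0.013, -0.0]
contact_force: [-2.8, -0.5, 5.7]
finger_gap: 32.7
grasp_force: 60.3
```

Call:
carry_out(
  dp=[
    [0,0,0],
    [0,0,0],
    [0,0,0],
    [0,0,0],
    [0,0,0.1],
    [0,0,0.4],
    [0,0,0.8],
    [0,0,1],
    [0,0,1],
  ],
  spin=[0,0,0,0,0,0,0,0,0],
  fingers=0.7,
)

```text
clock: 57.35
position: [616.6, 235.6, 168.5]
tool_rot: [-0.001, 1.0, 0.013, 0.003]
contact_force: [-0.9, -0.6, 0.4]
finger_gap: 60.1
grasp_force: 0.0
```

Call:
carry_out(
  dp=[
    [-0.1,-0.3,0],
    [-0.25,-0.7,0],
    [-0.35,-1,0],
    [-0.35,-1,0],
    [-0.35,-1,0],
  ],
  spin=[0,0,0,0,0],
)

```text
clock: 57.98
position: [562.8, 85.6, 164.3]
tool_rot: [-0.0, 1.0, 0.013, -0.0]
contact_force: [-0.9, -0.3, -0.2]
finger_gap: 59.4
grasp_force: 0.0
```

Call:
carry_out(
  dp=[
    [-0.1,-0.3,0],
    [-0.25,-0.7,0],
    [-0.358,-0.885,0],
    [-0.358,-0.885,-0.3],
    [-0.358,-0.885,-0.45],
    [-0.358,-0.885,-0.45],
    [-0.358,-0.885,-0.45],
  ],
  spin=[0,0,0,0,0,0,0],
  fingers=0.85,
)

```text
clock: 58.85
position: [509.7, -46.8, 97.4]
tool_rot: [-0.0, 1.0, 0.014, 0.0]
contact_force: [0.8, -0.0, -0.1]
finger_gap: 72.4
grasp_force: 0.0
```

Run:
```python
from h import *
s=status.sense(); print(s['clock'],s['position'],yaw())
f=grab('wrist','wr22'); u=w2px(f,[510.2,-47.2,58])[0]; print(u)
h=cv2.cvtColor(f['image'],cv2.COLOR_BGR2HSV); x0,y0=int(u[0])-60,int(u[1])-50
p=h[y0:y0+100,x0:x0+120]; m=((p[...,1]<60)&(p[...,2]>110)).astype(np.uint8)
n,l,st,ce=cv2.connectedComponentsWithStats(m)
for i in range(1,n):
    if st[i,4]>300:
        c=cv2.findContours((l==i).astype(np.uint8),0,1)[0][0].reshape(-1,2)+[x0,y0]
        print(ce[i]+[x0,y0],st[i],cv2.minAreaRect(px2w(f,c,58)[:,:2].astype(np.float32)))
u=w2px(f,[508.4,35.6,60])[0]; print('stub',u,dark(f,u,35,60,45))
```

```text
58.85 [509.69061997 -46.83837031  97.4164901 ] 1.5954746831133582
[274.75117958 251.01961542]
[275.74012856 249.56473829] [  20   21   85   49 3267] ((512.84375, -47.929901123046875), (28.003435134887695, 45.41888427734375), 1.573405146598816)
[273.5 299. ] [  0  97 120   3 360] ((480.6428527832031, -47.31346130371094), (1.3204447031021118, 66.94866180419922), 1.6066468954086304)
stub [118.44770484 251.88572471] (array([117.65840708, 251.43362832]), ((508.4706115722656, 35.92121124267578), 10.534332275390625))
```

Call:
carry_out(
  dp=[
    [0,0,-0.15],
    [0,0,-0.3],
    [0,0,-0.358],
    [0,0,-0.358],
    [0,0,-0.358],
  ],
  spin=[0,0,0,0,0],
)

```text
clock: 59.52
position: [509.5, -47.7, 44.2]
tool_rot: [0.0, 1.0, 0.013, 0.001]
contact_force: [-1.1, 0.5, 0.5]
finger_gap: 72.5
grasp_force: 0.0
```

Call:
carry_out(
  dp=[
    [0,0,0],
    [0,0,0],
    [0,0,0],
    [0,0,0],
    [0,0,0],
    [0,0,0],
  ],
  spin=[0,0,0,0,0,0],
  fingers=0,
)

```text
clock: 60.28
position: [509.5, -47.7, 44.3]
tool_rot: [-0.0, 1.0, 0.013, 0.001]
contact_force: [-0.8, 0.5, 8.7]
finger_gap: 44.4
grasp_force: 60.1
```

Call:
carry_out(
  dp=[
    [0,0,0.1],
    [0,0,0.3],
    [0,0,0.6],
    [0,0,0.75],
    [0,0,0.75],
  ],
  spin=[0,0,0,0,0],
)

```text
clock: 60.9
position: [509.8, -47.7, 158.2]
tool_rot: [-0.0, 1.0, 0.013, 0.002]
contact_force: [0.1, 0.2, 0.2]
finger_gap: 44.7
grasp_force: 61.9
```

Call:
carry_out(
  dp=[
    [0.1,0.3,0],
    [0.2,0.7,0],
    [0.3,1,0],
    [0.3,1,0],
    [0.3,1,0],
  ],
  spin=[0,0,0,0,0],
)

```text
clock: 61.52
position: [553.2, 101.7, 155.2]
tool_rot: [0.0, 1.0, 0.013, -0.001]
contact_force: [0.2, 0.0, -1.0]
finger_gap: 44.2
grasp_force: 61.9
```

Call:
carry_out(
  dp=[
    [0.1,0.3,0],
    [0.2,0.7,0],
    [0.248,1,0],
    [0.248,1,0],
    [0.248,1,0],
  ],
  spin=[0,0,0,0,0],
)

```text
clock: 62.15
position: [591.0, 249.9, 155.5]
tool_rot: [0.001, 1.0, 0.012, -0.0]
contact_force: [0.3, -0.7, 0.2]
finger_gap: 44.1
grasp_force: 61.9
```

Call:
carry_out(
  dp=[
    [0,0.2,0],
    [0,0.338,-0.2],
    [0,0.338,-0.5],
    [0,0.338,-0.8],
    [0,0.338,-0.8],
    [0,0.338,-0.8],
  ],
  spin=[0,0,0,0,0,0],
)

```text
clock: 62.9
position: [592.2, 301.6, 37.3]
tool_rot: [0.0, 1.0, 0.012, 0.001]
contact_force: [-0.2, -0.1, -0.2]
finger_gap: 44.5
grasp_force: 61.9
```

Call:
carry_out(
  dp=[
    [0,0,-0.08],
    [0,0,-0.14],
    [0,0,-0.172],
    [0,0,-0.172],
    [0,0,-0.172],
  ],
  spin=[0,0,0,0,0],
)

```text
clock: 63.52
position: [591.0, 303.1, 10.4]
tool_rot: [-0.0, 1.0, 0.013, -0.0]
contact_force: [-2.1, -1.2, 5.0]
finger_gap: 44.5
grasp_force: 62.5
```

Call:
carry_out(
  dp=[
    [0,0,0],
    [0,0,0],
    [0,0,0],
    [0,0,0],
    [0,0,0.1],
    [0,0,0.4],
    [0,0,0.8],
    [0,0,1],
    [0,0,1],
  ],
  spin=[0,0,0,0,0,0,0,0,0],
  fingers=0.65,
)

```text
clock: 64.65
position: [592.6, 303.6, 164.0]
tool_rot: [-0.002, 1.0, 0.013, 0.003]
contact_force: [0.6, -0.3, -0.4]
finger_gap: 55.2
grasp_force: 0.0
```

Call:
carry_out(
  dp=[
    [-0.1,-0.3,0],
    [-0.2,-0.7,0],
    [-0.28,-1,0],
    [-0.28,-1,0],
    [-0.28,-1,0],
  ],
  spin=[0,0,0,0,0],
)

```text
clock: 65.28
position: [549.2, 153.5, 159.9]
tool_rot: [-0.0, 1.0, 0.013, -0.0]
contact_force: [-0.1, 0.3, -0.3]
finger_gap: 55.2
grasp_force: 0.0
```

Call:
carry_out(
  dp=[
    [-0.1,-0.3,0],
    [-0.25,-0.7,0],
    [-0.28,-0.775,0],
    [-0.28,-0.775,-0.3],
    [-0.28,-0.775,-0.4],
    [-0.28,-0.775,-0.4],
    [-0.28,-0.775,-0.4],
  ],
  spin=[0,0,0,0,0,0,0],
)

```text
clock: 66.15
position: [507.8, 37.5, 100.6]
tool_rot: [-0.0, 1.0, 0.014, 0.0]
contact_force: [-0.7, -0.1, 0.5]
finger_gap: 55.3
grasp_force: 0.0
```

Run:
```python
from h import *
s=status.sense(); print(s['clock'],s['position'],yaw())
f=grab('wrist','wr23')
u=w2px(f,[508.4,35.6,60])[0]; print('stub',u,dark(f,u,35,60,45))
```

```text
66.15 [507.77931346  37.47806632 100.62150548] 1.571954973952408
stub [277.56274235 249.99145745] (array([277.92552225, 248.77384196]), ((509.0168151855469, 35.3342170715332), 10.672569274902344))
```

Call:
carry_out(
  dp=[
    [0,-0.006,-0.15],
    [0,-0.006,-0.3],
    [0,-0.006,-0.378],
    [0,-0.006,-0.378],
    [0,-0.006,-0.378],
  ],
  spin=[0,0,0,0,0],
)

```text
clock: 66.82
position: [507.6, 35.9, 44.0]
tool_rot: [-0.0, 1.0, 0.013, 0.0]
contact_force: [-0.5, -0.3, 0.9]
finger_gap: 55.2
grasp_force: 0.0
```

Call:
carry_out(
  dp=[
    [0,0,0],
    [0,0,0],
    [0,0,0],
    [0,0,0],
    [0,0,0],
    [0,0,0],
  ],
  spin=[0,0,0,0,0,0],
  fingers=0,
)

```text
clock: 67.58
position: [507.6, 36.0, 44.2]
tool_rot: [-0.0, 1.0, 0.013, 0.001]
contact_force: [-0.8, 0.9, 8.8]
finger_gap: 24.6
grasp_force: 58.4
```

Call:
carry_out(
  dp=[
    [0,0,0.1],
    [0,0,0.3],
    [0,0,0.6],
    [0,0,0.75],
    [0,0,0.75],
  ],
  spin=[0,0,0,0,0],
)

```text
clock: 68.2
position: [508.0, 36.0, 158.3]
tool_rot: [-0.0, 1.0, 0.013, 0.002]
contact_force: [-1.1, 0.4, -0.5]
finger_gap: 24.6
grasp_force: 59.0
```

Call:
carry_out(
  dp=[
    [0.1,0.3,0],
    [0.3,0.7,0],
    [0.45,1,0],
    [0.45,1,0],
    [0.45,1,0],
  ],
  spin=[0,0,0,0,0],
)

```text
clock: 68.82
position: [573.8, 185.2, 155.0]
tool_rot: [0.001, 1.0, 0.013, -0.001]
contact_force: [0.6, -0.4, 0.4]
finger_gap: 24.9
grasp_force: 59.1
```

Call:
carry_out(
  dp=[
    [0.1,0.3,0],
    [0.3,0.7,0],
    [0.43,0.95,0],
    [0.43,1,0],
    [0.43,1,0],
  ],
  spin=[0,0,0,0,0],
)

```text
clock: 69.45
position: [638.5, 334.1, 155.2]
tool_rot: [0.001, 1.0, 0.013, -0.001]
contact_force: [-0.6, -0.4, -1.1]
finger_gap: 24.3
grasp_force: 59.1
```

Call:
carry_out(
  dp=[
    [0,0.06,-0.1],
    [0,0.06,-0.3],
    [0,0.06,-0.6],
    [0,0.06,-0.8],
    [0,0.06,-0.8],
    [0,0.06,-0.8],
  ],
  spin=[0,0,0,0,0,0],
)

```text
clock: 70.2
position: [639.7, 344.4, 36.6]
tool_rot: [-0.0, 1.0, 0.013, 0.0]
contact_force: [0.4, 0.6, 0.3]
finger_gap: 24.8
grasp_force: 59.1
```

Call:
carry_out(
  dp=[
    [0,0,-0.08],
    [0,0,-0.14],
    [0,0,-0.168],
    [0,0,-0.168],
    [0,0,-0.168],
  ],
  spin=[0,0,0,0,0],
)

```text
clock: 70.82
position: [639.2, 344.9, 10.6]
tool_rot: [-0.0, 1.0, 0.013, 0.0]
contact_force: [-0.3, 0.3, 0.2]
finger_gap: 24.8
grasp_force: 59.3
```

Call:
carry_out(
  dp=[
    [0,0,0],
    [0,0,0],
    [0,0,0],
    [0,0,0],
    [0,0,0.1],
    [0,0,0.4],
    [0,0,0.8],
    [0,0,1],
    [0,0,1],
  ],
  spin=[0,0,0,0,0,0,0,0,0],
  fingers=0.55,
)

```text
clock: 71.95
position: [640.7, 345.6, 165.0]
tool_rot: [-0.002, 1.0, 0.013, 0.003]
contact_force: [-0.2, -0.1, -0.1]
finger_gap: 47.0
grasp_force: 0.0
```

Call:
carry_out(
  dp=[
    [-0.2,-0.3,0.2],
    [-0.4,-0.6,0.5],
    [-0.4,-0.6,0.5],
    [-0.4,-0.6,0.5],
  ],
  spin=[0,0,0,0],
)

```text
clock: 72.45
position: [579.1, 255.1, 235.8]
tool_rot: [-0.0, 1.0, 0.013, 0.0]
contact_force: [-0.3, 0.5, -0.3]
finger_gap: 46.7
grasp_force: 0.0
```

Run:
```python
from h import *
s=status.sense(); print(s['clock'],s['position'],yaw())
f=grab('wrist','wr24')
comps(f,(5,150,60),(16,255,255),12,800,'orange')
for n,p in(('cup',[615,235,24]),('stub',[639.5,345,26])):
    u=w2px(f,p)[0]; print(n,u,dark(f,u,30,p[2],50))
print('refl',w2px(f,[591,303,24]))
cv2.imwrite('pics/v24.png',f['image'])
```

```text
72.45 [579.13026368 255.14125639 235.77814581] 1.509837618939427
orange [232.9 128.4] 23691 rect [616.9 295.6] [119.3 209.6] 2.0
cup [296.80605826 140.08735973] (array([296.81785064, 141.28961749]), ((613.7783203125, 234.89280700683594), 12.386456489562988))
stub [177.75566324 109.9819859 ] (array([177.66496164, 108.28388747]), ((640.9286499023438, 344.99298095703125), 9.923810005187988))
refl [[225.09485488 163.36400143]]
```

View pics/v24.png

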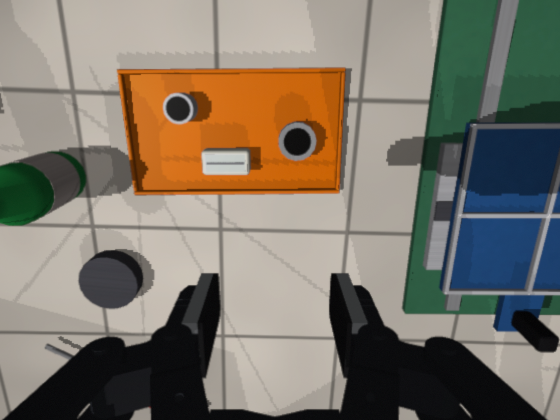

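The tray holds all three parts: stub (178,108), reflector (225,162) and cup (297,141). The tray measures 119×210 mm. Next I'll switch the lamp off.

Call:
carry_out(
  dp=[
    [-0.05,-0.3,0],
    [-0.1,-0.7,0],
    [-0.15,-1,0],
    [-0.15,-1,0],
    [-0.15,-1,0],
  ],
  spin=[-0.12,-0.12,-0.12,-0.12,-0.12],
  fingers=0,
)

```text
clock: 73.12
position: [557.0, 106.4, 234.6]
tool_rot: [-0.0, 0.999, -0.033, -0.001]
contact_force: [0.3, 1.1, -0.2]
finger_gap: 0.0
grasp_force: 0.0
```

Call:
carry_out(
  dp=[
    [-0.05,-0.3,0],
    [-0.1,-0.7,0],
    [-0.15,-1,0],
    [-0.15,-1,0],
    [-0.15,-1,0],
  ],
  spin=[0,0,0,0,0],
)

```text
clock: 73.75
position: [534.9, -43.2, 235.1]
tool_rot: [-0.0, 0.999, -0.033, -0.0]
contact_force: [-0.6, 0.1, 0.3]
finger_gap: -0.0
grasp_force: 0.0
```

Call:
carry_out(
  dp=[
    [-0.05,-0.3,0],
    [-0.1,-0.7,0],
    [-0.15,-1,0],
    [-0.15,-1,0],
    [-0.15,-1,0],
  ],
  spin=[0,0,0,0,0],
)

```text
clock: 74.38
position: [512.7, -193.0, 235.2]
tool_rot: [-0.0, 0.999, -0.033, -0.0]
contact_force: [0.3, 0.2, 0.5]
finger_gap: 0.3
grasp_force: 0.0
```

Call:
carry_out(
  dp=[
    [-0.05,-0.3,0],
    [-0.147,-0.52,-0.2],
    [-0.147,-0.52,-0.5],
    [-0.147,-0.52,-0.6],
    [-0.147,-0.52,-0.6],
  ],
  spin=[0,0,0,0,0],
)

```text
clock: 75.0
position: [490.3, -271.3, 145.0]
tool_rot: [-0.001, 0.999, -0.033, -0.001]
contact_force: [0.7, 1.1, 0.1]
finger_gap: -0.0
grasp_force: 0.0
```

Run:
```python
from h import *
s=status.sense(); print(s['clock'],s['position'],yaw(),s['finger_gap'])
f=grab('wrist','wr25')
comps(f,(0,150,90),(4,255,255),67,300,'red')
comps(f,(18,90,90),(32,255,255),0,300,'yel0')
```

```text
75.0 [ 490.26858456 -271.29315136  145.03911818] -3.7281422263023622 -0.004169155378763509
red [277.7 196.6] 2509 rect [ 508.8 -274.5] [24.  41.9] 87.8
yel0 [280.9  98.4] 4617 rect [ 539.7 -277.5] [ 90.8 160.6] 86.2
yel0 [281.7  67.9] 5788 rect [ 584.3 -282.4] [54.  51.7] 88.4
```

Call:
carry_out(
  dp=[
    [-0.003,-0.01,-0.2],
    [-0.003,-0.01,-0.4],
    [-0.003,-0.01,-0.46],
    [-0.003,-0.01,-0.46],
    [-0.003,-0.01,-0.46],
  ],
  spin=[0,0,0,0,0],
)

```text
clock: 75.68
position: [490.0, -274.9, 77.9]
tool_rot: [0.0, 0.999, -0.034, 0.001]
contact_force: [0.1, -0.6, 1.1]
finger_gap: -0.2
grasp_force: 0.0
```

Call:
carry_out(
  dp=[
    [0,0,-0.02],
    [0,0,-0.04],
    [0,0,-0.06],
    [0,0,-0.075],
    [0,0,-0.075],
    [0,0,-0.075],
  ],
  spin=[0,0,0,0,0,0],
)

```text
clock: 76.42
position: [489.5, -274.6, 65.3]
tool_rot: [0.0, 0.999, -0.034, 0.0]
contact_force: [-0.2, 0.1, 0.6]
finger_gap: -0.1
grasp_force: 0.0
```

Call:
carry_out(
  dp=[
    [0,0,-0.01],
    [0,0,-0.015],
    [0,0,-0.015],
    [0,0,-0.015],
    [0,0,-0.015],
  ],
  spin=[0,0,0,0,0],
)

```text
clock: 77.05
position: [489.6, -274.7, 64.4]
tool_rot: [0.0, 0.999, -0.034, 0.001]
contact_force: [-2.6, 1.5, 18.0]
finger_gap: 0.2
grasp_force: 8.7
```

Call:
carry_out(
  dp=[
    [0,0,0.2],
    [-0.1,0,0.6],
    [-0.1,0,1],
    [-0.1,0,1],
    [-0.1,0,1],
    [-0.1,0,1],
  ],
  spin=[0,0,0,0,0,0],
)

```text
clock: 77.8
position: [473.7, -274.1, 211.8]
tool_rot: [-0.0, 0.999, -0.034, -0.001]
contact_force: [0.2, -0.4, -0.6]
finger_gap: 0.2
grasp_force: 0.0
```

Run:
```python
from h import *
s=status.sense(); print(s['clock'],s['position'])
f=grab('wrist','wr26')
comps(f,(0,150,90),(4,255,255),67,300,'red')
comps(f,(18,90,90),(32,255,255),0,300,'yel0')
a=load('wr3');b=load('wr4')
for n,F,c in(('off',a,(274,216)),('on',b,(268,170)),('now',f,None)):
    h=cv2.cvtColor(F['image'],cv2.COLOR_BGR2HSV); m=cv2.inRange(h,(0,150,90),(4,255,255)); m[:, 340:]=0; m[:,:220]=0
    ys,xs=np.nonzero(m); v=h[ys,xs,2]; print(n,len(ys),'upper/lower brightness',v[ys<np.median(ys)].mean(),v[ys>np.median(ys)].mean())
t=grab('top','topE'); comps(t,(105,120,60),(125,255,255),38,300,'blue'); comps(t,(5,150,100),(16,255,255),12,100,'orange')
```

```text
77.8 [ 473.67865792 -274.10458109  211.78265544]
red [271.9 150.9] 1574 rect [ 509.3 -274. ] [24.3 38.8] 86.8
red [494.5 397.4] 471 rect [ 254.1 -468.6] [43.5 21.3] 83.1
yel0 [273.6  61.2] 6816 rect [ 539.7 -277.4] [ 91.1 160.2] 86.1
off 2088 upper/lower brightness 186.15814850530376 221.67357001972385
on 2461 upper/lower brightness 221.09083469721767 222.4879267277269
now 1574 upper/lower brightness 207.50702426564496 219.24605263157895
blue [ 97.4 149.5] 1574 rect [729.8 677.9] [224.8 174.5] 1.0
blue [273.4 193.1] 467 rect [591.7  39.6] [71.2 69.8] 1.4
blue [298.5 193. ] 462 rect [595.5 -43.4] [67.9 70. ] 1.5
blue [273.5 217.6] 483 rect [509.4  37.3] [73.2 69.2] 1.4
blue [298.5 218. ] 463 rect [513.1 -44.9] [69.9 69.2] 1.3
orange [204.9 137.4] 853 rect [790.4 283.3] [ 77.9 139.7] 9.1
orange [199.2 186.6] 1596 rect [615.8 295.1] [114.7 206. ] 1.4
```

```bash
python3 -c "
from rig import ctrl; print(ctrl.close_job())"
```

```text
the job is handed in; nothing more can be done
None
```

I handed the job in at about 78 s, with no verdict shown. The lamp stands in the outline and is switched off. The cup, reflector and stub (the pad was absent) were each checked within about 2 mm of the pointer by my measurement and now lie in the orange tray, and the carrier is home.

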